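Gauge a fired test rod with sprung tweezers

TASK

Rest the fired-clay test rod level in the two notches of the rack, about centred so that both ends stick out equally, and let go of it. Then pick up the sprung tweezers by their finger plates, squeeze them to the marked tip gap of 36 mm (the right blade midway between the two lines on the gauge bar), and hold that gap steady with the tweezers level and in line with the rod, one tip on either side of one end of the rod at the rod's own height, reaching about 20 mm past its end face and touching neither rod nor rack. Finish while still holding the tweezers like this, letting go of nothing, and leave the other things on the table where they are.

Things in the scene. Friction and masses are not known exactly. Their poses are not given: they have to be found in the camera images.
- rod_center (a point): centre of the loose fired-clay test rod: a plain round red-brown rod, 22 mm in diameter, 200 mm long, about 160 g, lying flat on the table near the robot (so its centre is 11 mm up). Its x axis runs along the rod; either end may be used.
- rod_end_a (a point): centre of the rod's end face at its own -x end, 100 mm from its centre
- rod_end_b (a point): centre of the rod's end face at its own +x end, 100 mm from its centre
- rack: fixed cream kiln rack: base plate 150 x 70 x 10 mm, and two uprights 12 mm thick, 50 mm either side of its centre along its x axis, 69 mm high, each with a 90 degree V notch in its top, 34 mm wide at the mouth. The rod lies along the rack's x axis in both notches, its axis then 68 mm above the underside. Space between uprights: 88 mm. Origin: centre of the underside, on the table.
- tw_grip (a point): sprung steel tweezers, 175 mm long, 90 g, lying flat on the table: this point is midway between their two finger plates, 15 mm above the underside. x points to the tips (65 mm ahead), z up. Plates: 50 mm long (x -25 to 25 mm), 30 mm high, about 66 mm over their outsides when sprung open and 47 mm at the marked gap; squeezed by the outsides.
- leg_left (a joint): turn of the tweezers' left (+y) arm: 0 sprung open, 0.10 rad at the marked gap, grows when squeezed. The right arm turns equally. Hinges are 95 mm behind tw_grip, so the tips close 1.7 times as much as the plates. Springs push the arms open: at the plates about 1.3 N at first, 5.5 N at the marked gap, as good as proportional between.
- tip_left (a point): inner face of the left (+y) tip, at its front end, half-way up; blades are 10 mm high, 5 mm thick. The distance between tip_left and tip_right is the tip gap: 68 mm sprung open, 36 mm at the mark
- tip_right (a point): inner face of the right (-y) tip, at its front end. A flat gauge bar fixed to the left arm, 75 x 10 mm, crosses the right arm 28 mm behind the tips; its two dark lines lie either side of the right blade, equally far, at the marked gap
- tile: bystander: white test tile 50 x 50 x 8 mm; origin at the centre of its underside
- slat: bystander: thin wooden slat 220 x 35 x 7 mm; origin at the centre of its underside
- brush: bystander: brush lying flat; origin at its underside
- spoon: bystander: spoon lying flat; origin at its underside
- mug: bystander: mug, 80 mm wide, 90 mm high; origin at the centre of its underside
- bowl: bystander: clay bowl, 120 mm wide, 50 mm high; origin at the centre of its underside
- jar: bystander: closed jar, 64 mm wide, 85 mm high; origin at the centre of its underside
There are look-alikes about, which are no part of the job. What is shaped like the part that bears tw_grip but pink or red is not meant.

How it is judged:
By the outcome, as a careful person would: the job done as asked, in the order asked, and still so for the second after the job is handed in, while the arm keeps its last pose, push and grip.
It also fails if it takes over 64 s, if anything falls off the work surface, if the arm or the gripper's body presses on something with over 40 N, if the wrist force passes 120 N, or if a joint passes its speed limit or range.

ROBOT

A 7-joint arm with a two-finger parallel gripper is mounted at the origin on the work surface. World frame = base frame: x ahead of the robot, y to its left, z up, the work surface at z = 0. Lengths are in m, angles in rad, forces in N, time in s.
With the tool pointing down it reaches from about 0.4 to 0.875 m from the base axis. Payload 6.5 kg.
Tool frame: the origin (TCP) lies at the very end of the fingers, on their centre line; the grasp point (between the pads) lies 19 mm behind it; z points along the fingers, y is the line along which they close (so a half turn about z gives the same grasp; the last joint's range is limited). The gripper opens to 88 mm and grips with 3 to 60 N. Pads are 18 mm wide; open, the fingers measure 123 mm over their backs; the gripper's body (75 mm by 187 mm) begins 45 mm behind the grasp point.
Start: joints at [-1.39, 0.536, -0.004, 1.538, 0.003, 1.067, -0.071], TCP at [0.159, 0.63, 0.239] pointing down, gripper open.
Joint ranges: [-2.7, 2.7], [-0.37, 2.16], [-1.27, 1.26], [0.24, 2.4], [-1.31, 4.45], [0.19, 1.91], [-2.76, 2.76]. Speed limits (rad/s): [2.39, 2.39, 3.14, 3.14, 3.14, 3.14, 3.14].

INTERFACE

Orientations are given as [roll, pitch, yaw] about the fixed x, y, z axes, in that order (R = Rz(yaw) Ry(pitch) Rx(roll)).
In Python, from rig import manip gives the robot as it stands. The module is installed in compiled form; this text tells all that it offers.
- The arm moves only by the tool send_rows, never from a script. Its argument "plan" is a list of rows, each an object with "linear": the shift along the tool's x, y, z in m, a list of three; "rotation": the turn, a rotation vector about the tool's x, y, z in degrees, a list of three; "jaw": the opening, from 0 (shut) to 1 (fully open). In form: [{"linear": [dx, dy, dz], "rotation": [ax, ay, az], "jaw": jaw}, ...]. A call has 1 to 20 rows; each row shifts and turns the commanded pose from where the row before left it, along the tool's axes as they then stand; what a row does not reach is not made up. A row lasts 1/10 s, in which the tool goes at most 50 mm and 8.59 degrees, less where a joint would pass 70% of its speed; a pose out of reach is approached as far as the arm can. A call with a gripper value outside its range is refused whole. The fingers move at their own pace and stop on an object; "squeeze" is the grip in N (left out, the last holds). Time passes only in rows, so rows that do not move let the fingers close. It gives the time, the measured TCP pose, the force, the opening and the grip force at its end, in the units of the state.
- manip.get_obs(): the state, without advancing time (a new reading comes with each control period).
- manip.read_camera(name): name is "scene" or "top" or "wrist"; returns a dict with "frame" (480x640x3 uint8, red, green, blue), "fovy" (degrees; the focal length in pixels is half the picture's height over the tangent of half this angle, whatever the lens; pixels are square), "cx", "cy" (the principal point, pixels), "eye" and "attitude" of the camera in the world. Camera axes: x right, y down, z forward; pixel columns grow to the right and rows downward; lengths in m; the calibration is good to about 2 mm. A picture is of the moment at which its call begins. There is no depth.
- manip.close_job(): hands the job in; it is judged then, once.
Trained networks look in a picture, given as the dict that the camera call returned (one of the last four; its "shot" number tells which), for a name from the list of things; names that differ only in an ending like _2 or _b are one class to them, and where a whole thing is asked for, a point or a joint stands for the part that bears it (a point fixed in the world has none). Each returns a list of dicts, best first, with "conf" (0 to 1); they miss things now and then, are a little off and sometimes report something else, mostly with a low value. They report only what shows in the picture. A call takes as long as a camera call. They do not tell look-alikes from the thing itself.
- manip.silhouettes(picture, name): "pixels" (480x640 bool, what is visible of it).
- manip.mark_of(picture, name): "position" ([x, y, z] in m, in world coordinates, good to about 4 mm: a listed point, or the origin of a listed thing).
The state is a dict: "clock": time; "joint_pos": joint angles; "qvel": joint speeds; "joint_efforts": joint torques, N m; "tcp_pos": TCP position; "eef_rot": TCP orientation; "wrist_force": force on the tool from outside, world axes, zero at the start; "ft_torque": the same for the moment, N m; "width": finger opening in m; "grip_force": force on a finger pad.
Only numpy, scipy, OpenCV 4.12 (cv2) and the standard library are available. Lean on these libraries where they do the work, as an engineer would, in place of code of your own. Each camera call takes 0.05 s, during which the arm holds its last target. There are 200 camera calls.

## Working session

There is one attempt and no reset: what is moved stays moved. The work goes in short steps, Python scripts to look and compute and a tool call to move; the robot and the scene stay as the last step left them, time stands still between calls to the robot, and variables do not carry over. Pictures are saved under pics/ and viewed, at most 10 in all, crops included, and the job is handed in when it is done.

Besides the shell and the picture viewer there is one more tool, called after "Call:" as name([rows], argument=value, ...), one row to a line, values as JSON. send_rows: Moves the arm, as the interface text tells. Its arguments: {"type":"object","properties":{"plan":{"type":"array","items":{"type":"object","properties":{"linear":{"type":"array","items":{"type":"number"}},"rotation":{"type":"array","items":{"type":"number"}},"jaw":{"type":"number"}}}},"squeeze":{"type":"number"}},"required":["plan"]}

```bash
mkdir -p pics; cat > h.py <<'E'
import numpy as np, cv2
from rig import manip
from scipy.spatial.transform import Rotation as R
def rot(c):
    a=np.array(c["attitude"],float)
    return a if a.shape==(3,3) else (R.from_euler('xyz',a).as_matrix() if a.size==3 else R.from_quat(a).as_matrix())
def f(c): return 240/np.tan(np.radians(c["fovy"])/2)
def proj(c,p):
    q=rot(c).T@(np.array(p)-np.array(c["eye"])); return np.array([c["cx"]+f(c)*q[0]/q[2], c["cy"]+f(c)*q[1]/q[2]])
def back(c,uv,z):
    d=rot(c)@np.array([(uv[0]-c["cx"])/f(c),(uv[1]-c["cy"])/f(c),1]); e=np.array(c["eye"]); return e+d*(z-e[2])/d[2]
def save(im,n): cv2.imwrite("pics/"+n+".png",im[...,::-1])
E
python3 - <<'E'
from h import *
print(manip.get_obs())
for n in ("top","scene"):
    c=manip.read_camera(n); save(c["frame"],n+"1")
    print(n,{k:v for k,v in c.items() if k!="frame"})
    for m in ["rod_center","rod_end_a","rod_end_b","rack","tw_grip","tip_left","tip_right","mug","jar","bowl","tile","slat","brush","spoon"]:
        print(m,[(np.round(d["position"],3).tolist(),round(d["conf"],2)) for d in manip.mark_of(c,m)])
E
```

```text
{'clock': 0.0, 'joint_pos': array([-1.39019925,  0.53713842, -0.00446408,  1.53887538,  0.00262722,
        1.0673161 , -0.07118412]), 'qvel': array([-0.0002042 , -0.00262038,  0.00146203, -0.00139747, -0.00019853,
        0.0013536 , -0.00031558]), 'joint_efforts': array([ 5.03102046e-05, -5.70992625e+01,  9.90783758e-01, -2.51596105e+01,
       -5.62795030e-02,  1.80162670e-02,  1.58093799e-04]), 'tcp_pos': array([0.15865186, 0.62969729, 0.23785596]), 'eef_rot': array([-3.13986667e+00,  1.37940774e-04,  2.89491857e+00]), 'wrist_force': array([-0.47722618,  0.21130016,  0.53431691]), 'ft_torque': array([-0.02141569,  0.00835598, -0.00204154]), 'grip_force': 0.0, 'width': 0.08844598798252938}
top {'fovy': 55.4100972618268, 'cx': 317.47422300188225, 'cy': 240.4141495979996, 'eye': array([ 0.4133455 , -0.05990812,  1.08294766]), 'attitude': array([-3.03041167, -0.01639467, -1.54478578]), 'shot': 1}
rod_center [([0.457, 0.056, 0.007], 0.78)]
rod_end_a [([0.443, 0.156, 0.009], 0.95), ([0.469, -0.04, 0.01], 0.72)]
rod_end_b [([0.443, 0.156, 0.009], 0.95), ([0.469, -0.04, 0.01], 0.72)]
rac
[... 1173 characters left out ...]
 [([0.61, 0.084, -0.002], 0.91)]
tw_grip [([0.281, -0.194, 0.018], 0.8), ([0.481, -0.209, 0.013], 0.75), ([0.263, -0.496, 0.022], 0.75)]
tip_left [([0.435, -0.161, 0.018], 0.81), ([0.21, -0.205, 0.018], 0.7), ([0.242, -0.564, 0.014], 0.54)]
tip_right [([0.498, -0.14, 0.015], 0.75), ([0.223, -0.138, 0.014], 0.66), ([0.194, -0.52, 0.014], 0.5)]
mug [([0.799, 0.087, 0.005], 0.55)]
jar [([0.591, 0.365, 0.001], 0.86)]
bowl [([0.698, -0.261, 0.001], 0.83)]
tile [([0.533, -0.049, 0.002], 0.77)]
slat [([0.523, -0.401, 0.003], 0.65), ([0.5, 0.284, -0.002], 0.44)]
brush [([0.5, 0.281, -0.006], 0.77), ([0.481, -0.213, 0.013], 0.55)]
spoon [([0.741, -0.102, 0.001], 0.65), ([0.702, -0.264, 0.002], 0.33)]
```

View pics/top1.png

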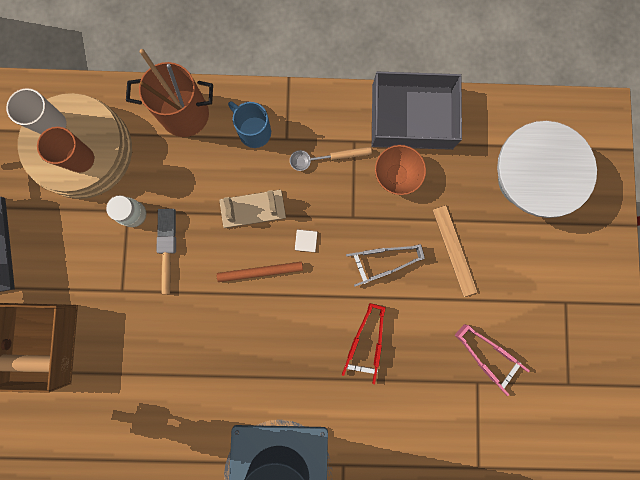

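View pics/scene1.png

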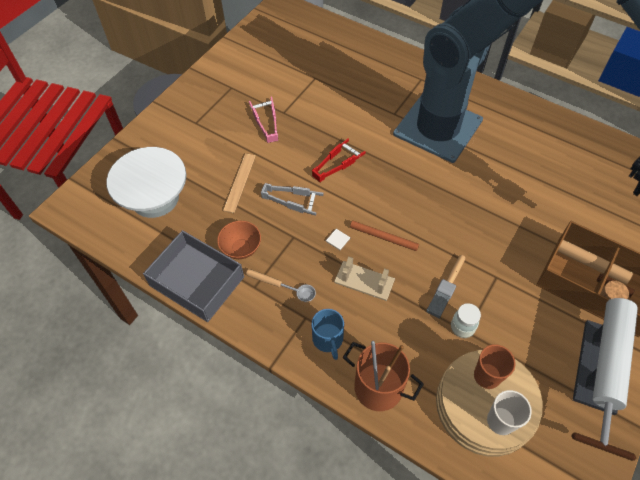

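The top view shows the grey tweezers (grip about px (388,265), tips left at (350,254) and (358,285)). The rod runs (218,277)-(302,267), the rack is at (252,208) and the tile at (306,241). The red and pink tweezers are look-alikes. The scene view agrees. Next I'll refine the axes from the masks.

```bash
python3 - <<'E'
from h import *
for n in ("top","scene"):
    c=manip.read_camera(n)
    for m,z in (("rod_center",.011),("rack",None),("tw_grip",.015)):
        for d in manip.silhouettes(c,m)[:4]:
            px=np.argwhere(d["pixels"])[:,::-1].astype(np.float32)
            if len(px)<50: continue
            uv=px.mean(0)
            z2=.011 if z is None else z
            W=np.array([back(c,p,z2)[:2] for p in px]).astype(np.float32)
            r=cv2.minAreaRect(W); b=cv2.boxPoints(r)
            mu=W.mean(0); w,v=np.linalg.eigh(np.cov(W.T)); a=v[:,1]
            print(n,m,round(d["conf"],2),"px",uv.round(),"mean",mu.round(4),"rectc",np.round(r[0],4),"size",np.round(r[1],4),"pca yaw",np.degrees(np.arctan2(a[1],a[0])).round(1),"rectang",round(r[2],1), "col",c["frame"][d["pixels"]].mean(0).round())
E
```

```text
top rod_center 0.57 px [260. 271.] mean [0.4567 0.0591] rectc [0.4565 0.0593] size [0.0267 0.205 ] pca yaw 99.5 rectang 9.3 col [152.  87.  56.]
top rod_center 0.49 px [324. 157.] mean [ 0.7367 -0.0859] rectc [ 0.7327 -0.1012] size [0.0498 0.1972] pca yaw 99.9 rectang 4.4 col [158. 134. 115.]
top rack 0.58 px [252. 209.] mean [0.6049 0.0831] rectc [0.6054 0.0825] size [0.0711 0.1493] pca yaw 100.3 rectang 10.8 col [162. 140. 112.]
top tw_grip 0.71 px [384. 262.] mean [ 0.4858 -0.2314] rectc [ 0.4841 -0.2412] size [0.0723 0.1679] pca yaw 107.2 rectang 12.2 col [172. 170. 172.]
top tw_grip 0.67 px [490. 357.] mean [ 0.2748 -0.4779] rectc [ 0.2784 -0.4741] size [0.1771 0.0772] pca yaw 47.6 rectang 47.7 col [199. 126. 146.]
top tw_grip 0.58 px [368. 344.] mean [ 0.2967 -0.196 ] rectc [ 0.3029 -0.1948] size [0.0783 0.1754] pca yaw 166.3 rectang 76.8 col [185.  65.  61.]
top tw_grip 0.47 px [258. 272.] mean [0.4561 0.0616] rectc [0.4574 0.0589] size [0.0257 0.2001] pca yaw 99.4 rectang 10.1 col [153.  87.  56.]
scene rod_center 0.61 px [383. 235.] mean [0.4601 0.0573] rectc [0.4596 0.0569] size [0.0293 0.1986] pca yaw 99.8 rectang 11.5 col [152.  89.  58.]
scene rack 0.7 px [364. 279.] mean [0.61   0.0832] rectc [0.6048 0.0827] size [0.0891 0.1491] pca yaw 100.5 rectang 9.0 col [172. 153. 124.]
scene tw_grip 0.85 px [291. 196.] mean [ 0.4914 -0.2361] rectc [ 0.4933 -0.2381] size [0.0885 0.1766] pca yaw 105.5 rectang 16.7 col [132. 128. 125.]
scene tw_grip 0.67 px [335. 161.] mean [ 0.3092 -0.1969] rectc [ 0.311  -0.1993] size [0.0872 0.1839] pca yaw 166.9 rectang 75.5 col [160.  61.  51.]
scene tw_grip 0.64 px [266. 121.] mean [ 0.2876 -0.4715] rectc [ 0.2904 -0.4742] size [0.1818 0.0775] pca yaw 47.8 rectang 43.3 col [186. 124. 136.]
```

Call:
send_rows([
  {"linear": [-0.03, -0.034, 0], "rotation": [0, 0, 0], "jaw": 1},
  {"linear": [-0.03, -0.034, 0], "rotation": [0, 0, 4], "jaw": 1},
  {"linear": [-0.031, -0.0344, 0], "rotation": [0, 0, -4], "jaw": 1},
  {"linear": [-0.031, -0.0344, 0], "rotation": [0, 0, 0], "jaw": 1},
  {"linear": [-0.031, -0.0344, 0], "rotation": [0, 0, 0], "jaw": 1},
  {"linear": [-0.031, -0.0344, 0], "rotation": [0, 0, 0], "jaw": 1},
  {"linear": [-0.031, -0.0344, 0], "rotation": [0, 0, 0], "jaw": 1},
  {"linear": [-0.031, -0.0344, 0], "rotation": [0, 0, 0], "jaw": 1},
  {"linear": [-0.031, -0.0344, 0], "rotation": [0, 0, 0], "jaw": 1},
  {"linear": [-0.031, -0.0344, 0], "rotation": [0, 0, 0], "jaw": 1},
  {"linear": [-0.031, -0.0344, 0], "rotation": [0, 0, 0], "jaw": 1},
  {"linear": [-0.031, -0.0344, 0], "rotation": [0, 0, 0], "jaw": 1},
  {"linear": [-0.031, -0.0344, 0], "rotation": [0, 0, 0], "jaw": 1},
  {"linear": [-0.031, -0.0344, 0], "rotation": [0, 0, 0], "jaw": 1},
])

```text
clock: 3.3
tcp_pos: [0.4581, 0.0554, 0.2391]
eef_rot: [3.141, 0.001, 2.895]
wrist_force: [0.1, 0.4, 0.5]
width: 0.088
grip_force: 0.0
```

Call:
send_rows([
  {"linear": [0, 0, 0.01], "rotation": [0, 0, 7.4], "jaw": 1},
  {"linear": [0, 0, 0.01], "rotation": [0, 0, 7.4], "jaw": 1},
  {"linear": [0, 0, 0.01], "rotation": [0, 0, 7.4], "jaw": 1},
  {"linear": [0, 0, 0.01], "rotation": [0, 0, 7.4], "jaw": 1},
  {"linear": [0, 0, 0.01], "rotation": [0, 0, 7.4], "jaw": 1},
  {"linear": [0, 0, 0.01], "rotation": [0, 0, 7.4], "jaw": 1},
  {"linear": [0, 0, 0.01], "rotation": [0, 0, 7.4], "jaw": 1},
  {"linear": [0, 0, 0.01], "rotation": [0, 0, 7.4], "jaw": 1},
  {"linear": [0, 0, 0], "rotation": [0, 0, 7.4], "jaw": 1},
  {"linear": [0, 0, 0], "rotation": [0, 0, 0], "jaw": 1},
  {"linear": [0, 0, 0], "rotation": [0, 0, 0], "jaw": 1},
])

```text
clock: 4.4
tcp_pos: [0.4576, 0.0573, 0.1589]
eef_rot: [3.141, 0.0, 1.736]
wrist_force: [-0.6, -0.4, -0.3]
width: 0.088
grip_force: 0.0
```

```bash
cat >> h.py <<'E'
def togo(target, yaw_deg, level=True):
    """tool-frame shift (in present tool axes) to target and yaw turn (deg, about tool z) to make tool x point at yaw"""
    o=manip.get_obs(); M=R.from_euler('xyz',o["eef_rot"]).as_matrix()
    T=R.from_euler('xyz',[np.pi,0,np.radians(yaw_deg)]).as_matrix()
    print("t",round(o["clock"],2),"tcp",o["tcp_pos"].round(4),"yaw",np.degrees(np.arctan2(M[1,0],M[0,0])).round(2),"tilt",M[:,2].round(4),"q",o["joint_pos"].round(2),"w",round(o["width"],4),"F",o["wrist_force"].round(2),"g",round(o["grip_force"],2))
    print("shift",(M.T@(np.array(target)-o["tcp_pos"])).round(4),"turn",np.degrees(R.from_matrix(M.T@T).as_rotvec()).round(2))
def maskrect(c,name,z,near):
    best=None
    for d in manip.silhouettes(c,name):
        px=np.argwhere(d["pixels"])[:,::-1]
        if len(px)<50: continue
        W=np.array([back(c,p,z)[:2] for p in px[::max(1,len(px)//4000)]],np.float32); r=cv2.minAreaRect(W); w,v=np.linalg.eigh(np.cov(W.T))
        print(name,round(d["conf"],2),"mean",W.mean(0).round(4),"rect",np.round(r[0],4),np.round(r[1],4),"yaw",np.degrees(np.arctan2(v[1,1],v[0,1])).round(1)%180,"rectang",round(r[2],1))
E
python3 - <<'E'
from h import *
togo([.458,.058,.1],99.5)
c=manip.read_camera("wrist"); save(c["frame"],"w1"); print(c["eye"],c["attitude"],c["fovy"])
for m in ["rod_center","rod_end_a","rack","tile"]:
    print(m,[(np.round(d["position"],3).tolist(),round(d["conf"],2)) for d in manip.mark_of(c,m)])
maskrect(c,"rod_center",.011,None)
E
```

```text
t 4.4 tcp [0.4576 0.0573 0.1589] yaw 99.47 tilt [ 5.e-04  0.e+00 -1.e+00] q [-0.65  0.37  0.52  2.11 -0.28  0.72  0.21] w 0.088 F [-0.57 -0.44 -0.28] g 0.0
shift [0.0007 0.0005 0.0589] turn [ 0.03  0.   -0.03]
[0.4429359  0.13872988 0.3052996 ] [ 2.81696737e+00 -1.51164594e-03  1.65120128e-01] 60.521924369990785
rod_center [([0.454, 0.058, 0.009], 0.85)]
rod_end_a [([0.473, -0.04, 0.011], 0.63), ([0.442, 0.16, 0.005], 0.57)]
rack [([0.606, 0.082, 0.005], 0.58)]
tile [([0.533, -0.046, 0.0], 0.62)]
rod_center 0.83 mean [0.4557 0.0666] rect [0.4577 0.0549] [0.0233 0.2066] yaw 99.3 rectang 9.2
rod_center 0.62 mean [ 0.5314 -0.0435] rect [ 0.5316 -0.0444] [0.0525 0.0501] yaw 86.0 rectang 86.2
```

View pics/w1.png

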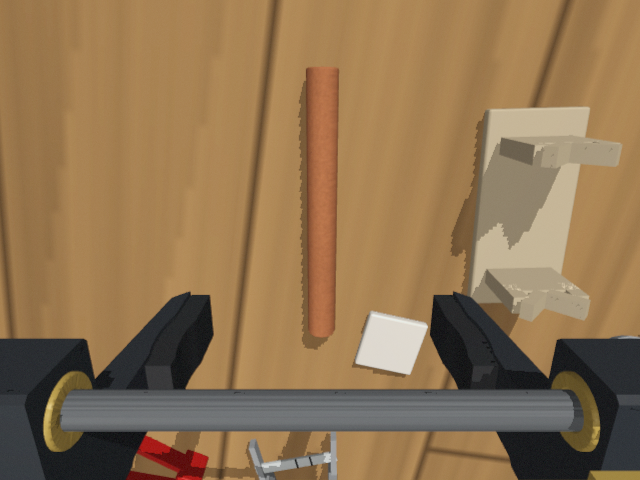

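Wrist view: the rod runs px (322,68)-(322,335), the rack plate's left edge goes from (488,108) down, and the tile is at (392,343), clear of the fingers. I'll check the rod ends and rack edges, then descend.

```bash
python3 - <<'E'
from h import *
c=manip.read_camera("wrist")
a=back(c,(322.5,68),.011);b=back(c,(322,334),.014); print("rod ends",a.round(4),b.round(4),np.linalg.norm(a-b),(a+b)/2)
p=back(c,(488,109),.010);q=back(c,(590,108),.010);r=back(c,(472,288),.010)
print("rack",p.round(4),q.round(4),r.round(4),np.linalg.norm(p-q))
e=(p-r)[:2];print("yaw",np.degrees(np.arctan2(e[1],e[0])), "yaw2",np.degrees(np.arctan2((p-q)[1],(p-q)[0]))-90)
u=(p-q)[:2]/np.linalg.norm((p-q)[:2]); x=np.array([u[1],-u[0]]); print("centre",(p+q)[:2]/2-x*.075,x)
E
```

```text
rod ends [0.4415 0.1561 0.011 ] [ 0.4737 -0.0424  0.014 ] 0.2011674350238003 [0.45758087 0.05686933 0.0125    ]
rack [0.558  0.1488 0.01  ] [0.627  0.1607 0.01  ] [0.5847 0.0155 0.01  ] 0.07004270758114786
yaw 101.34203225609785 yaw2 -260.17135387674443
centre [0.60527964 0.08083038] [-0.17070215  0.98532268]
```

Call:
send_rows([
  {"linear": [0, 0, 0.03], "rotation": [0, 0, 0], "jaw": 1},
  {"linear": [0, 0, 0.03], "rotation": [0, 0, 0], "jaw": 1},
  {"linear": [0, 0, 0.03], "rotation": [0, 0, 0], "jaw": 1},
  {"linear": [0, 0, 0.03], "rotation": [0, 0, 0], "jaw": 1},
  {"linear": [0, 0, 0.02], "rotation": [0, 0, 0], "jaw": 1},
  {"linear": [0, 0, 0.015], "rotation": [0, 0, 0], "jaw": 1},
  {"linear": [0, 0, 0], "rotation": [0, 0, 0], "jaw": 1},
  {"linear": [0, 0, 0], "rotation": [0, 0, 0], "jaw": 1},
])

```text
clock: 5.55
tcp_pos: [0.4575, 0.057, 0.0039]
eef_rot: [-3.141, 0.0, 1.732]
wrist_force: [0.2, -0.9, 0.1]
width: 0.088
grip_force: 0.0
```

Call:
send_rows([
  {"linear": [0, 0, 0], "rotation": [0, 0, 0], "jaw": 0.1},
  {"linear": [0, 0, 0], "rotation": [0, 0, 0], "jaw": 0.1},
  {"linear": [0, 0, 0], "rotation": [0, 0, 0], "jaw": 0.1},
  {"linear": [0, 0, 0], "rotation": [0, 0, 0], "jaw": 0.1},
  {"linear": [0, 0, 0], "rotation": [0, 0, 0], "jaw": 0.1},
  {"linear": [0, 0, 0], "rotation": [0, 0, 0], "jaw": 0.1},
  {"linear": [0, 0, 0], "rotation": [0, 0, 0], "jaw": 0.1},
  {"linear": [0, 0, 0], "rotation": [0, 0, 0], "jaw": 0.1},
], squeeze=20)

```text
clock: 6.35
tcp_pos: [0.4573, 0.0571, 0.0037]
eef_rot: [-3.141, -0.0, 1.732]
wrist_force: [0.3, 0.8, -0.7]
width: 0.0259
grip_force: 0.0
```

Call:
send_rows([
  {"linear": [0, 0, -0.02], "rotation": [0, 0, 0], "jaw": 0.1},
  {"linear": [0, 0, -0.03], "rotation": [0, 0, 0], "jaw": 0.1},
  {"linear": [0, 0, -0.03], "rotation": [0, 0, 0], "jaw": 0.1},
  {"linear": [0, 0, -0.03], "rotation": [0, 0, 0], "jaw": 0.1},
  {"linear": [0, 0, -0.02], "rotation": [0, 0, 0], "jaw": 0.1},
  {"linear": [0, 0, 0], "rotation": [0, 0, 0], "jaw": 0.1},
  {"linear": [0, 0, 0], "rotation": [0, 0, 0], "jaw": 0.1},
])

```text
clock: 7.05
tcp_pos: [0.4572, 0.0574, 0.1335]
eef_rot: [3.141, -0.0, 1.733]
wrist_force: [-1.1, 0.1, -0.3]
width: 0.0091
grip_force: 0.0
```

```bash
python3 - <<'E'
from h import *
togo([.6055,.082,.134],100.3)
c=manip.read_camera("wrist"); save(c["frame"],"w2")
for m in ["rod_center","rod_end_a","rack"]:
    print(m,[(np.round(d["position"],3).tolist(),round(d["conf"],2)) for d in manip.mark_of(c,m)])
c=manip.read_camera("top")
maskrect(c,"rod_center",.141,None); maskrect(c,"rack",.01,None)
E
```

```text
t 7.05 tcp [0.4572 0.0574 0.1335] yaw 99.28 tilt [ 3.e-04  4.e-04 -1.e+00] q [-0.64  0.42  0.51  2.13 -0.33  0.66  0.26] w 0.0091 F [-1.07  0.11 -0.26] g 0.0
shift [ 0.0004  0.1503 -0.0004] turn [ 0.02 -0.02 -1.02]
rod_center [([0.455, 0.056, 0.011], 0.57)]
rod_end_a [([0.442, 0.156, 0.012], 0.73), ([0.47, -0.043, 0.011], 0.56)]
rack [([0.606, 0.08, 0.005], 0.56)]
rod_center 0.57 mean [ 0.4582 -0.0062] rect [ 0.458  -0.0047] [0.0197 0.0762] yaw 98.2 rectang 9.0
rack 0.59 mean [0.6122 0.0781] rect [0.6067 0.0829] [0.0696 0.146 ] yaw 93.9 rectang 10.6
```

View pics/w2.png

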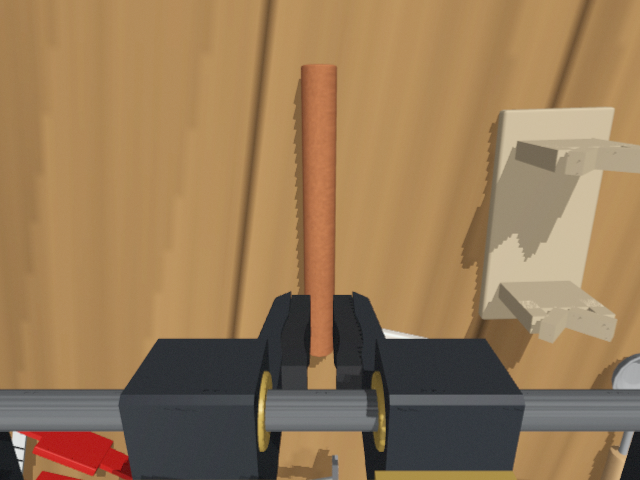

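The fingers close at only about 80 mm/s, so they hadn't reached the rod when I lifted. The picture shows it undisturbed on the table at px (319,65)-(320,355). I'll reopen a bit, go down again and wait longer.

Call:
send_rows([
  {"linear": [0, 0, 0], "rotation": [0, 0, 0], "jaw": 0.55},
  {"linear": [0, 0, 0], "rotation": [0, 0, 0], "jaw": 0.55},
  {"linear": [0, 0, 0], "rotation": [0, 0, 0], "jaw": 0.55},
  {"linear": [0, 0, 0], "rotation": [0, 0, 0], "jaw": 0.55},
  {"linear": [0, 0, 0.03], "rotation": [0, 0, 0], "jaw": 0.55},
  {"linear": [0, 0, 0.03], "rotation": [0, 0, 0], "jaw": 0.55},
  {"linear": [0, 0, 0.03], "rotation": [0, 0, 0], "jaw": 0.55},
  {"linear": [0, 0, 0.025], "rotation": [0, 0, 0], "jaw": 0.55},
  {"linear": [0, 0, 0.014], "rotation": [0, 0, 0], "jaw": 0.55},
  {"linear": [0, 0, 0], "rotation": [0, 0, 0], "jaw": 0.55},
], squeeze=20)

```text
clock: 8.4
tcp_pos: [0.4564, 0.0568, 0.0035]
eef_rot: [-3.139, 0.0, 1.732]
wrist_force: [0.0, 0.3, -0.1]
width: 0.0487
grip_force: 0.0
```

Call:
send_rows([
  {"linear": [0, 0, 0], "rotation": [0, 0, 0], "jaw": 0.1},
  {"linear": [0, 0, 0], "rotation": [0, 0, 0], "jaw": 0.1},
  {"linear": [0, 0, 0], "rotation": [0, 0, 0], "jaw": 0.1},
  {"linear": [0, 0, 0], "rotation": [0, 0, 0], "jaw": 0.1},
  {"linear": [0, 0, 0], "rotation": [0, 0, 0], "jaw": 0.1},
  {"linear": [0, 0, 0], "rotation": [0, 0, 0], "jaw": 0.1},
  {"linear": [0, 0, 0], "rotation": [0, 0, 0], "jaw": 0.1},
  {"linear": [0, 0, 0], "rotation": [0, 0, 0], "jaw": 0.1},
])

```text
clock: 9.2
tcp_pos: [0.4577, 0.0573, 0.0054]
eef_rot: [3.141, -0.0, 1.733]
wrist_force: [-1.1, 0.7, 7.6]
width: 0.0209
grip_force: 20.0
```

Call:
send_rows([
  {"linear": [0, 0, -0.005], "rotation": [0, 0, 0], "jaw": 0.1},
  {"linear": [0, 0, -0.015], "rotation": [0, 0, 0], "jaw": 0.1},
  {"linear": [0, 0, -0.02], "rotation": [0, 0, 0], "jaw": 0.1},
  {"linear": [0, 0, -0.03], "rotation": [0, 0, 0], "jaw": 0.1},
  {"linear": [0, 0, -0.03], "rotation": [0, 0, 0], "jaw": 0.1},
  {"linear": [0, 0, -0.015], "rotation": [0, 0, 0], "jaw": 0.1},
  {"linear": [0, 0, 0], "rotation": [0, 0, 0], "jaw": 0.1},
  {"linear": [0, 0, 0], "rotation": [0, 0, 0], "jaw": 0.1},
])

```text
clock: 10.0
tcp_pos: [0.457, 0.0574, 0.1195]
eef_rot: [-3.142, -0.0, 1.733]
wrist_force: [-1.1, -0.5, -1.9]
width: 0.0216
grip_force: 20.0
```

```bash
python3 - <<'E'
from h import *
togo([.6055,.082,.119],100.3)
c=manip.read_camera("wrist"); save(c["frame"],"w3")
for m in ["rod_center","rod_end_a","rack"]:
    print(m,[(np.round(d["position"],3).tolist(),round(d["conf"],2)) for d in manip.mark_of(c,m)])
c=manip.read_camera("scene")
maskrect(c,"rod_center",.125,None)
for m in ["rod_center","rod_end_a"]:
    print(m,[(np.round(d["position"],3).tolist(),round(d["conf"],2)) for d in manip.mark_of(c,m)])
E
```

```text
t 10.0 tcp [0.457  0.0574 0.1195] yaw 99.29 tilt [-0.e+00  2.e-04 -1.e+00] q [-0.63  0.45  0.5   2.14 -0.36  0.63  0.29] w 0.0216 F [-1.14 -0.53 -1.91] g 20.0
shift [0.0004 0.1505 0.0005] turn [-0.   -0.01 -1.01]
rod_center [([0.454, 0.058, 0.126], 0.72)]
rod_end_a [([0.443, 0.157, 0.124], 0.66)]
rack [([0.607, 0.081, 0.003], 0.64)]
rod_center 0.57 mean [0.4576 0.0685] rect [0.4596 0.0575] [0.0281 0.2021] yaw 99.3 rectang 9.6
rod_center [([0.455, 0.063, 0.124], 0.56)]
rod_end_a [([0.439, 0.157, 0.125], 0.72), ([0.475, -0.037, 0.124], 0.62), ([0.704, -0.263, 0.0], 0.51), ([0.495, -0.141, 0.019], 0.16)]
```

View pics/w3.png

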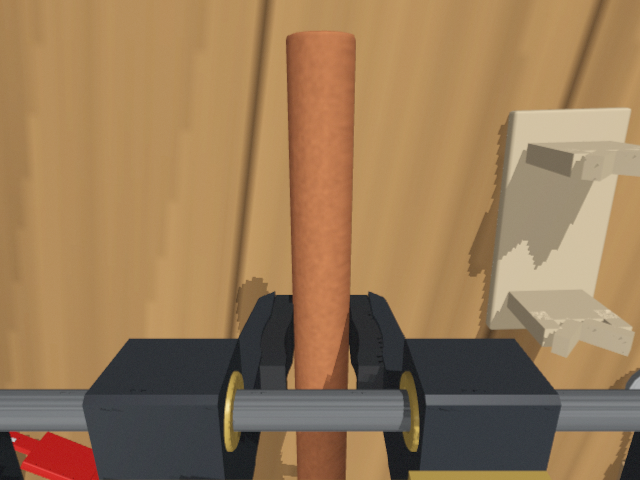

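The rod is held level, with its far end at px (321,36); the rack is at right (510,110)-(630,330). I'll carry it over the rack.

Call:
send_rows([
  {"linear": [0, 0.02, 0], "rotation": [0, 0, 0], "jaw": 0.1},
  {"linear": [0, 0.03, 0], "rotation": [0, 0, 0], "jaw": 0.1},
  {"linear": [0, 0.03, 0], "rotation": [0, 0, 0], "jaw": 0.1},
  {"linear": [0, 0.03, 0], "rotation": [0, 0, 0], "jaw": 0.1},
  {"linear": [0, 0.025, 0], "rotation": [0, 0, 0], "jaw": 0.1},
  {"linear": [0, 0.015, 0], "rotation": [0, 0, -1.1], "jaw": 0.1},
  {"linear": [0, 0, 0], "rotation": [0, 0, 0], "jaw": 0.1},
  {"linear": [0, 0, 0], "rotation": [0, 0, 0], "jaw": 0.1},
])

```text
clock: 11.2
tcp_pos: [0.6046, 0.081, 0.1191]
eef_rot: [-3.14, 0.0, 1.751]
wrist_force: [0.2, 0.3, -1.4]
width: 0.021
grip_force: 20.0
```

```bash
python3 - <<'E'
from h import *
togo([.6055,.082,.119],100.4)
c=manip.read_camera("wrist"); save(c["frame"],"w4")
a=back(c,(321,36),.126); print(a)
for z in (.069,.01):
  for s in (1,-1):
    pass
for m in ["rod_end_a","rack"]:
    print(m,[(np.round(d["position"],3).tolist(),round(d["conf"],2)) for d in manip.mark_of(c,m)])
E
```

```text
t 11.2 tcp [0.6046 0.081  0.1191] yaw 100.33 tilt [-1.4e-03 -4.0e-04 -1.0e+00] q [-0.54  0.66  0.47  1.76 -0.39  0.82  0.3 ] w 0.021 F [ 0.17  0.31 -1.38] g 20.0
shift [0.0009 0.0011 0.0001] turn [-0.08  0.01 -0.07]
[0.58569749 0.1793869  0.126     ]
rod_end_a [([0.588, 0.18, 0.122], 0.95)]
rack []
```

View pics/w4.png

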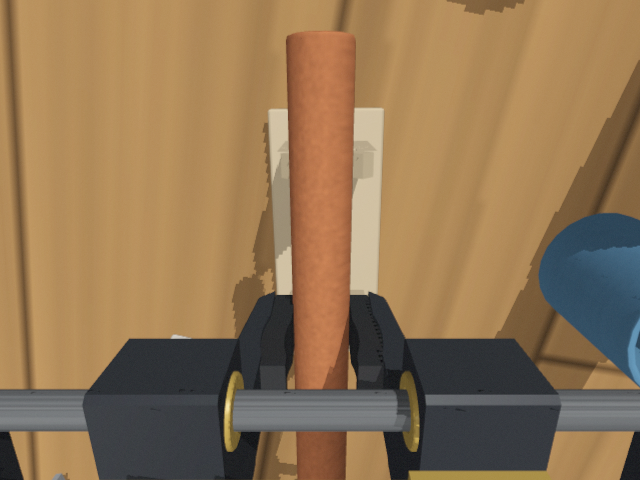

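```bash
python3 - <<'E'
from h import *
c=manip.read_camera("wrist")
P=[back(c,p,.01)[:2] for p in ((269,109),(383,109),(277,290),(378,290))]
w=(P[1]-P[0]); print(np.linalg.norm(w),"yaw from edges",[np.degrees(np.arctan2(*(a-b)[::-1])).round(2) for a,b in((P[0],P[2]),(P[1],P[3]))],"perp",np.degrees(np.arctan2(w[1],w[0]))+90)
x=np.array([np.cos(np.radians(100.4)),np.sin(np.radians(100.4))])
rc=(P[0]+P[1])/2-x*.075; print("rack centre",rc)
rod=back(c,(321,37),.1265)[:2]; rodc=rod-x*.1; print("rod centre",rodc)
o=manip.get_obs(); M=R.from_euler('xyz',o["eef_rot"]).as_matrix()
print("shift needed tool", M.T@np.r_[rc-rodc,0])
E
```

```text
0.06788524577455513 yaw from edges [np.float64(100.64), np.float64(101.4)] perp 100.31750645744842
rack centre [0.60626353 0.08176061]
rod centre [0.60354017 0.08084412]
shift needed tool [ 4.12816511e-04  2.84363570e-03 -2.40702821e-06]
```

Call:
send_rows([
  {"linear": [0.0005, 0.002, 0.015], "rotation": [0, 0, 0], "jaw": 0.1},
  {"linear": [0, 0, 0.015], "rotation": [0, 0, 0], "jaw": 0.1},
  {"linear": [0, 0, 0.015], "rotation": [0, 0, 0], "jaw": 0.1},
  {"linear": [0, 0, 0.008], "rotation": [0, 0, 0], "jaw": 0.1},
  {"linear": [0, 0, 0.003], "rotation": [0, 0, 0], "jaw": 0.1},
  {"linear": [0, 0, 0.001], "rotation": [0, 0, 0], "jaw": 0.1},
  {"linear": [0, 0, 0], "rotation": [0, 0, 0], "jaw": 0.1},
  {"linear": [0, 0, 0], "rotation": [0, 0, 0], "jaw": 0.1},
])

```text
clock: 12.2
tcp_pos: [0.6075, 0.0821, 0.063]
eef_rot: [3.141, 0.0, 1.752]
wrist_force: [-0.3, -0.1, -1.7]
width: 0.0212
grip_force: 20.0
```

Call:
send_rows([
  {"linear": [0, 0, 0.001], "rotation": [0, 0, 0], "jaw": 0.1},
  {"linear": [0, 0, 0], "rotation": [0, 0, 0], "jaw": 0.1},
])

```text
clock: 12.4
tcp_pos: [0.6078, 0.082, 0.0624]
eef_rot: [3.14, 0.0, 1.752]
wrist_force: [0.3, -0.3, 3.5]
width: 0.0212
grip_force: 20.0
```

```bash
python3 - <<'E'
from h import *
togo([.6055,.082,.061],100.4)
c=manip.read_camera("top")
for m in ["rod_end_a","rod_center","rack"]:
    print(m,[(np.round(d["position"],3).tolist(),round(d["conf"],2)) for d in manip.mark_of(c,m)])
c=manip.read_camera("scene")
im=c["frame"][210:340,280:450]; save(cv2.resize(im,None,fx=4,fy=4,interpolation=cv2.INTER_CUBIC),"s2")
for m in ["rod_end_a","rod_center","rack"]:
    print(m,[(np.round(d["position"],3).tolist(),round(d["conf"],2)) for d in manip.mark_of(c,m)])
E
```

```text
t 12.4 tcp [0.6078 0.082  0.0624] yaw 100.37 tilt [ 1.1e-03  1.0e-04 -1.0e+00] q [-0.51  0.75  0.43  1.76 -0.44  0.72  0.33] w 0.0212 F [ 0.26 -0.28  3.55] g 20.03
shift [ 0.0004 -0.0023  0.0014] turn [ 0.06  0.01 -0.03]
rod_end_a [([0.624, -0.014, 0.067], 0.63)]
rod_center [([0.608, 0.08, 0.068], 0.66), ([0.497, -0.143, 0.015], 0.32)]
rack [([0.604, 0.085, -0.001], 0.79)]
rod_end_a [([0.585, 0.179, 0.069], 0.84), ([0.628, -0.014, 0.071], 0.81), ([0.741, -0.099, -0.0], 0.61), ([0.531, -0.046, 0.003], 0.6)]
rod_center [([0.607, 0.089, 0.07], 0.79)]
rack [([0.606, 0.085, -0.0], 0.85)]
```

View pics/s2.png

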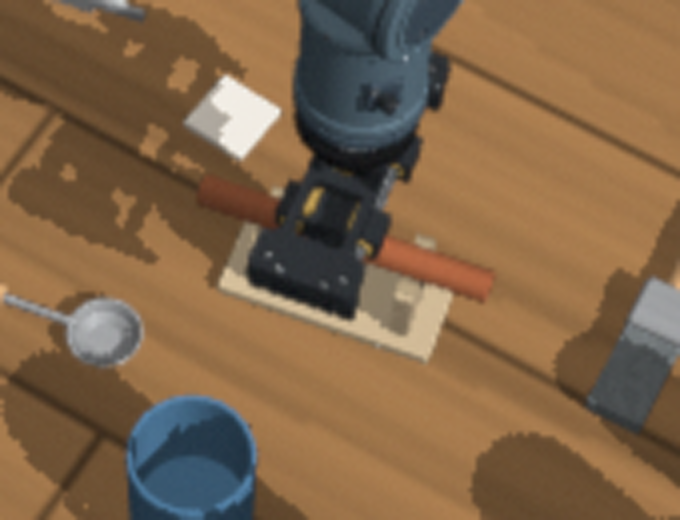

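The crop shows the rod lying across both uprights of the rack, and the force rose by about 5 N, so it is seated. I'll release it and retreat upward.

Call:
send_rows([
  {"linear": [0, 0, 0], "rotation": [0, 0, 0], "jaw": 0.5},
  {"linear": [0, 0, 0], "rotation": [0, 0, 0], "jaw": 0.5},
  {"linear": [0, 0, 0], "rotation": [0, 0, 0], "jaw": 0.5},
  {"linear": [0, 0, 0], "rotation": [0, 0, 0], "jaw": 0.6},
  {"linear": [0, 0, 0], "rotation": [0, 0, 0], "jaw": 0.6},
  {"linear": [0, 0, -0.01], "rotation": [0, 0, 0], "jaw": 0.6},
  {"linear": [0, 0, -0.02], "rotation": [0, 0, 0], "jaw": 1},
  {"linear": [0, 0, -0.03], "rotation": [0, 0, 0], "jaw": 1},
  {"linear": [0, 0, -0.04], "rotation": [0, 0, 0], "jaw": 1},
  {"linear": [0, 0, -0.03], "rotation": [0, 0, 0], "jaw": 1},
  {"linear": [0, 0, 0], "rotation": [0, 0, 0], "jaw": 1},
  {"linear": [0, 0, 0], "rotation": [0, 0, 0], "jaw": 1},
])

```text
clock: 14.0
tcp_pos: [0.6075, 0.0823, 0.1926]
eef_rot: [3.14, -0.0, 1.752]
wrist_force: [0.1, 0.7, -0.4]
width: 0.088
grip_force: 0.0
```

```bash
python3 - <<'E'
from h import *
togo([.484,-.212,.16],105.5)
c=manip.read_camera("wrist"); save(c["frame"],"w5")
for m in ["rod_end_a","rod_center","rack"]:
    print(m,[(np.round(d["position"],3).tolist(),round(d["conf"],2)) for d in manip.mark_of(c,m)])
maskrect(c,"rod_center",.068,None)
E
```

```text
t 14.0 tcp [0.6075 0.0823 0.1926] yaw 100.37 tilt [ 1.5e-03  7.0e-04 -1.0e+00] q [-0.58  0.57  0.53  1.71 -0.34  0.95  0.26] w 0.088 F [ 0.1   0.75 -0.4 ] g 0.0
shift [-0.2672 -0.1745  0.0323] turn [ 0.09 -0.02 -5.13]
rod_end_a [([0.629, -0.017, 0.068], 0.93), ([0.589, 0.182, 0.065], 0.91)]
rod_center [([0.604, 0.082, 0.067], 0.96)]
rack []
rod_center 0.72 mean [0.605  0.0921] rect [0.6075 0.0797] [0.0218 0.2065] yaw 100.9 rectang 10.9
```

View pics/w5.png

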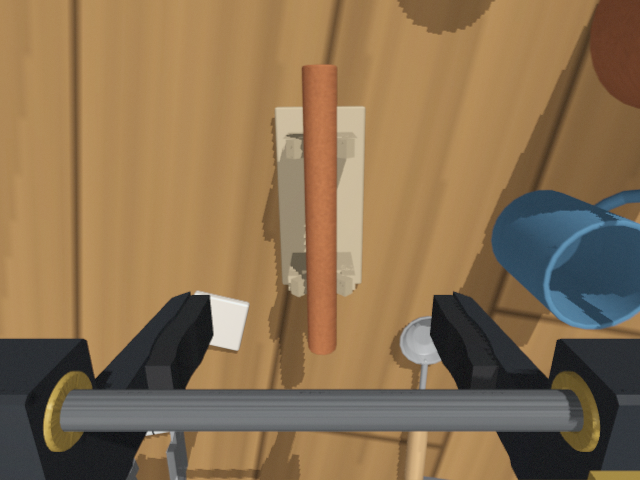

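The rod lies in both notches: ends at px (319,67) and (322,352), plate corners at (277,107) and (364,107). I'll compute its exact pose and move over the tweezers.

```bash
python3 - <<'E'
from h import *
c=manip.read_camera("wrist")
a=back(c,(319.5,66),.068)[:2];b=back(c,(322,355),.068)[:2];print("rod ends",a,b,np.linalg.norm(a-b),"c",(a+b)/2,"yaw",np.degrees(np.arctan2(*(a-b)[::-1])))
p=back(c,(277,107),.01)[:2];q=back(c,(364,107),.01)[:2];r=back(c,(282,285),.01)[:2];s=back(c,(361,284),.01)[:2]
print("rack", (p+q+r+s)/4,np.linalg.norm(p-q),np.linalg.norm(p-r),np.degrees(np.arctan2(*((p+q-r-s)[::-1]))))
E
```

```text
rod ends [0.58658328 0.17992147] [ 0.62504339 -0.02165401] 0.20521173121068795 c [0.60581334 0.07913373] yaw 100.80206345158409
rack [0.60522574 0.08229799] 0.0660845621471004 0.14886889566260322 100.6440612576241
```

Call:
send_rows([
  {"linear": [-0.02, -0.012, 0], "rotation": [0, 0, 0], "jaw": 1},
  {"linear": [-0.03, -0.02, 0], "rotation": [0, 0, 0], "jaw": 1},
  {"linear": [-0.035, -0.022, 0], "rotation": [0, 0, 0], "jaw": 1},
  {"linear": [-0.035, -0.022, 0], "rotation": [0, 0, 0], "jaw": 1},
  {"linear": [-0.035, -0.022, 0], "rotation": [0, 0, 0], "jaw": 1},
  {"linear": [-0.035, -0.022, 0], "rotation": [0, 0, 0], "jaw": 1},
  {"linear": [-0.035, -0.022, 0], "rotation": [0, 0, 0], "jaw": 1},
  {"linear": [-0.022, -0.02, 0.01], "rotation": [0, 0, 0], "jaw": 1},
  {"linear": [-0.02, -0.012, 0.02], "rotation": [0, 0, -5.1], "jaw": 1},
  {"linear": [0, 0, 0], "rotation": [0, 0, 0], "jaw": 1},
  {"linear": [0, 0, 0], "rotation": [0, 0, 0], "jaw": 1},
])

```text
clock: 15.4
tcp_pos: [0.4839, -0.2116, 0.1614]
eef_rot: [-3.141, -0.001, 1.838]
wrist_force: [1.0, 0.2, -0.4]
width: 0.0882
grip_force: 0.0
```

```bash
python3 - <<'E'
from h import *
togo([.484,-.212,.16],105.5)
c=manip.read_camera("wrist"); save(c["frame"],"w6")
for m in ["tw_grip","tip_left","tip_right"]:
    print(m,[(np.round(d["position"],3).tolist(),round(d["conf"],2)) for d in manip.mark_of(c,m)])
E
```

```text
t 15.4 tcp [ 0.4839 -0.2116  0.1614] yaw 105.32 tilt [-1.e-03  6.e-04 -1.e+00] q [-0.09  0.48  0.53  1.95 -0.33  0.8   0.9 ] w 0.0882 F [ 1.    0.16 -0.45] g 0.0
shift [-0.0004 -0.      0.0014] turn [-0.05 -0.05 -0.18]
tw_grip []
tip_left [([0.435, -0.156, 0.013], 0.76)]
tip_right [([0.498, -0.146, 0.011], 0.9)]
```

View pics/w6.png

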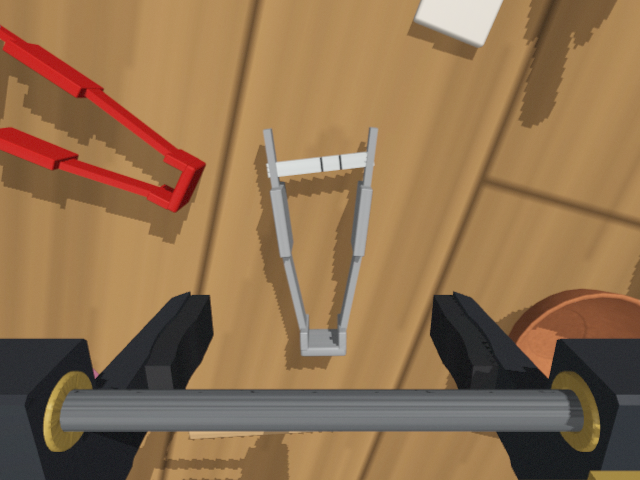

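Tweezers seen from above: tips at px (268,129) and (373,129), gauge bar at row 163 with its lines at 321 and 340. Plates span rows 187-256 and the hinge block is at (323,345).

```bash
python3 - <<'E'
from h import *
c=manip.read_camera("wrist")
im=c["frame"]; crop=im[115:365,220:420]; save(cv2.resize(crop,None,fx=2.4,fy=2.4,interpolation=cv2.INTER_CUBIC),"w6c")
pts={"tipL":((268,129),.02),"tipR":((373,129),.02),"plFL":((272,188),.03),"plFR":((371,187),.03),"plRL":((283,257),.03),"plRR":((361,256),.03),"hingeL":((302,354),.015),"hingeR":((345,353),.015)}
W={k:back(c,u,z)[:2] for k,(u,z) in pts.items()}
for k in W: print(k,W[k].round(4))
tm=(W["tipL"]+W["tipR"])/2; hm=(W["hingeL"]+W["hingeR"])/2; pm=sum(W[k] for k in("plFL","plFR","plRL","plRR"))/4
ang=lambda v:np.degrees(np.arctan2(v[1],v[0])).round(2)
print("tip-hinge",ang(tm-hm),np.linalg.norm(tm-hm),"tip-plate",ang(tm-pm),np.linalg.norm(tm-pm),"pl",pm,"spread",np.linalg.norm(W["plFL"]-W["plFR"]),np.linalg.norm(W["plRL"]-W["plRR"]),"tips",np.linalg.norm(W["tipL"]-W["tipR"]))
fm=(W["plFL"]+W["plFR"])/2; d=(tm-hm)/np.linalg.norm(tm-hm); print("grip from tip",tm-d*.065,"platelen",np.linalg.norm(W["plFL"]-W["plRL"]),np.linalg.norm(W["plFR"]-W["plRR"]), "lateral of pm vs axis",np.cross(d,pm-hm))
E
```

```text
tipL [ 0.4333 -0.1613]
tipR [ 0.5022 -0.1422]
plFL [ 0.4459 -0.198 ]
plFR [ 0.5114 -0.1791]
plRL [ 0.4654 -0.2456]
plRR [ 0.5199 -0.2296]
hingeL [ 0.5017 -0.3321]
hingeR [ 0.536  -0.3215]
tip-hinge 106.29 0.18238023789680385 tip-plate 106.29 0.0638888509278085 pl [ 0.48564584 -0.21306672] spread 0.06813341567561808 0.056770782103623706 tips 0.07155293644723487
grip from tip [ 0.48595726 -0.21413334] platelen 0.05142473378555014 0.05127718711380388 lateral of pm vs axis -2.571629533071329e-07<stdin>:10: DeprecationWarning: Arrays of 2-dimensional vectors are deprecated. Use arrays of 3-dimensional vectors instead. (deprecated in NumPy 2.0)
```

View pics/w6c.png

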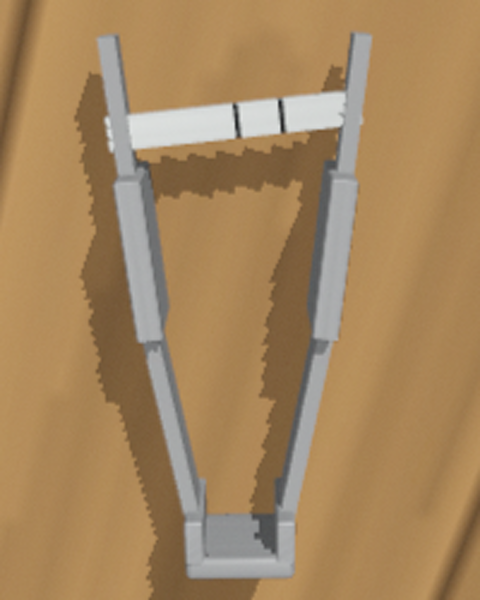

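The crop confirms the pose: the plates are parallel to the axis, and the bar passes under the blades with its lines between them. Grip point about (0.4857, -0.2136), yaw 106.3. I'll descend and squeeze to 47 mm.

Call:
send_rows([
  {"linear": [-0.002, 0.001, 0.025], "rotation": [0, 0, -1], "jaw": 1},
  {"linear": [0, 0, 0.03], "rotation": [0, 0, 0], "jaw": 1},
  {"linear": [0, 0, 0.03], "rotation": [0, 0, 0], "jaw": 1},
  {"linear": [0, 0, 0.03], "rotation": [0, 0, 0], "jaw": 1},
  {"linear": [0, 0, 0.025], "rotation": [0, 0, 0], "jaw": 1},
  {"linear": [0, 0, 0.015], "rotation": [0, 0, 0], "jaw": 1},
  {"linear": [0, 0, 0.003], "rotation": [0, 0, 0], "jaw": 1},
  {"linear": [0, 0, 0], "rotation": [0, 0, 0], "jaw": 1},
  {"linear": [0, 0, 0], "rotation": [0, 0, 0], "jaw": 1},
])

```text
clock: 16.55
tcp_pos: [0.4866, -0.2138, 0.0048]
eef_rot: [3.14, 0.001, 1.858]
wrist_force: [-0.8, 0.1, 0.1]
width: 0.0881
grip_force: 0.0
```

Call:
send_rows([
  {"linear": [0, 0, 0], "rotation": [0, 0, 0], "jaw": 0.8},
  {"linear": [0, 0, 0], "rotation": [0, 0, 0], "jaw": 0.8},
  {"linear": [0, 0, 0], "rotation": [0, 0, 0], "jaw": 0.7},
  {"linear": [0, 0, 0], "rotation": [0, 0, 0], "jaw": 0.7},
  {"linear": [0, 0, 0], "rotation": [0, 0, 0], "jaw": 0.62},
  {"linear": [0, 0, 0], "rotation": [0, 0, 0], "jaw": 0.6},
  {"linear": [0, 0, 0], "rotation": [0, 0, 0], "jaw": 0.56},
  {"linear": [0, 0, 0], "rotation": [0, 0, 0], "jaw": 0.534},
  {"linear": [0, 0, 0], "rotation": [0, 0, 0], "jaw": 0.534},
  {"linear": [0, 0, 0], "rotation": [0, 0, 0], "jaw": 0.534},
  {"linear": [0, 0, 0], "rotation": [0, 0, 0], "jaw": 0.534},
  {"linear": [0, 0, 0], "rotation": [0, 0, 0], "jaw": 0.534},
  {"linear": [0, 0, 0], "rotation": [0, 0, 0], "jaw": 0.534},
], squeeze=12)

```text
clock: 17.85
tcp_pos: [0.4861, -0.2135, 0.0042]
eef_rot: [3.141, 0.0, 1.858]
wrist_force: [-0.7, 1.2, 6.0]
width: 0.0469
grip_force: 7.3
```

```bash
python3 - <<'E'
from h import *
for i in range(3):
    c=manip.read_camera("wrist")
    for m in ["tip_left","tip_right","tw_grip"]:
        print(m,[(np.round(d["position"],4).tolist(),round(d["conf"],2)) for d in manip.mark_of(c,m)][:2])
togo([.4857,-.2136,.003],106.3)
np.save("f.npy",c["frame"]); save(c["frame"],"w7")
s=manip.silhouettes(c,"tw_grip"); print([(d["conf"],d["pixels"].sum()) for d in s])
E
```

```text
tip_left [([0.4551, -0.1582, 0.0163], 0.76)]
tip_right [([0.4888, -0.1496, 0.0145], 0.74)]
tw_grip []
tip_left [([0.4547, -0.1542, 0.0152], 0.8)]
tip_right [([0.4893, -0.1499, 0.0129], 0.6)]
tw_grip []
tip_left [([0.4558, -0.1539, 0.0175], 0.72)]
tip_right [([0.4904, -0.1452, 0.0117], 0.73)]
tw_grip []
t 18.45 tcp [ 0.4861 -0.2135  0.0042] yaw 106.46 tilt [ 9.e-04  1.e-04 -1.e+00] q [ 0.06  0.75  0.35  1.98 -0.51  0.5   1.06] w 0.0466 F [-0.09  1.14  4.87] g 7.26
shift [ 0.     -0.0004  0.0012] turn [0.05 0.01 0.16]
[(0.83, np.int64(19052)), (0.61, np.int64(8614))]
```

Call:
send_rows([
  {"linear": [0, 0, -0.005], "rotation": [0, 0, 0], "jaw": 0.534},
  {"linear": [0, 0, -0.01], "rotation": [0, 0, 0], "jaw": 0.534},
  {"linear": [0, 0, -0.015], "rotation": [0, 0, 0], "jaw": 0.534},
  {"linear": [0, 0, -0.02], "rotation": [0, 0, 0], "jaw": 0.534},
  {"linear": [0, 0, -0.02], "rotation": [0, 0, 0], "jaw": 0.534},
  {"linear": [0, 0, -0.015], "rotation": [0, 0, 0], "jaw": 0.534},
  {"linear": [0, 0, -0.01], "rotation": [0, 0, 0], "jaw": 0.534},
  {"linear": [0, 0, -0.005], "rotation": [0, 0, 0], "jaw": 0.534},
  {"linear": [0, 0, 0], "rotation": [0, 0, 0], "jaw": 0.534},
  {"linear": [0, 0, 0], "rotation": [0, 0, 0], "jaw": 0.534},
])

```text
clock: 19.5
tcp_pos: [0.4853, -0.2132, 0.1033]
eef_rot: [-3.141, -0.001, 1.858]
wrist_force: [-0.4, 1.5, -1.6]
width: 0.0469
grip_force: 5.3
```

```bash
cat >> h.py <<'E'
def tips(cams=("wrist","wrist","scene","top")):
    acc={}
    for n in cams:
        c=manip.read_camera(n)
        for m in ["tip_left","tip_right","tw_grip"]:
            L=[d for d in manip.mark_of(c,m)]
            print(n,m,[(np.round(d["position"],4).tolist(),round(d["conf"],2)) for d in L][:4])
    return c
E
python3 - <<'E'
from h import *
tips()
togo([.4857,-.2136,.003],106.3)
c=manip.read_camera("wrist"); save(c["frame"],"w8"); d=manip.silhouettes(c,"tw_grip")[0]["pixels"]
f0=c["frame"].astype(int)
# row scan of mask: blade edges
ys=np.where(d.any(1))[0]; print("rows",ys.min(),ys.max())
for y in range(ys.min(),min(ys.max(),ys.min()+130),6):
    x=np.where(d[y])[0]; runs=np.split(x,np.where(np.diff(x)>2)[0]+1); print(y,[(r[0],r[-1]) for r in runs])
E
```

```text
wrist tip_left [([0.4544, -0.1575, 0.1244], 0.92)]
wrist tip_right [([0.4863, -0.1493, 0.1217], 0.98)]
wrist tw_grip []
wrist tip_left [([0.4524, -0.1553, 0.1246], 0.6)]
wrist tip_right [([0.4872, -0.1497, 0.1206], 0.96)]
wrist tw_grip []
scene tip_left [([0.4506, -0.1571, 0.1244], 0.71), ([0.2435, -0.5613, 0.0132], 0.67), ([0.2101, -0.2099, 0.0196], 0.5)]
scene tip_right [([0.2259, -0.1391, 0.0148], 0.61), ([0.4823, -0.1456, 0.124], 0.6), ([0.1935, -0.5206, 0.0164], 0.39)]
scene tw_grip [([0.4839, -0.2121, 0.1108], 0.93), ([0.2645, -0.4954, 0.0208], 0.89), ([0.2796, -0.1915, 0.0174], 0.83)]
top tip_left [([0.2394, -0.5644, 0.0148], 0.94)]
top tip_right [([0.19, -0.5223, 0.0157], 0.55), ([0.4849, -0.1478, 0.1239], 0.4)]
top tw_grip [([0.2606, -0.4953, 0.0125], 0.82)]
t 20.3 tcp [ 0.4856 -0.2135  0.1037] yaw 106.46 tilt [ 0. -0. -1.] q [-0.04  0.58  0.48  1.97 -0.4   0.69  0.98] w 0.0472 F [ 0.52 -0.49 -1.29] g 5.28
shift [-1.000e-04  0.000e+00  1.007e-01] turn [0.   0.   0.16]
rows 158 479
158 [(np.int64(255), np.int64(257))]
164 [(np.int64(246), np.int64(265)), (np.int64(378), np.in
[... 530 characters left out ...]
 (np.int64(375), np.int64(395))]
218 [(np.int64(247), np.int64(268)), (np.int64(375), np.int64(395))]
224 [(np.int64(247), np.int64(269)), (np.int64(375), np.int64(395))]
230 [(np.int64(248), np.int64(268)), (np.int64(374), np.int64(395))]
236 [(np.int64(245), np.int64(476))]
242 [(np.int64(246), np.int64(474))]
248 [(np.int64(246), np.int64(473))]
254 [(np.int64(247), np.int64(472))]
260 [(np.int64(248), np.int64(471))]
266 [(np.int64(252), np.int64(280)), (np.int64(362), np.int64(390))]
272 [(np.int64(253), np.int64(281)), (np.int64(362), np.int64(390))]
278 [(np.int64(253), np.int64(282)), (np.int64(361), np.int64(389))]
284 [(np.int64(253), np.int64(282)), (np.int64(360), np.int64(391))]
```

```bash
cat >> h.py <<'E'
def avg(n=6, near=None, cams=("wrist","scene"), names=("tip_left","tip_right","tw_grip")):
    A={m:[] for m in names}
    for i in range(n):
        for k in cams:
            c=manip.read_camera(k)
            for m in names:
                L=[d["position"] for d in manip.mark_of(c,m) if np.linalg.norm(np.array(d["position"])-near)<.12]
                L and A[m].append(L[0])
    out={}
    for m in names:
        if A[m]: a=np.array(A[m]); out[m]=np.median(a,0); print(m,len(a),out[m].round(4),"sd",a.std(0).round(4), "z seq",a[:,2].round(3))
    return out
E
python3 - <<'E'
from h import *
o=avg(5,np.array([.48,-.19,.12]))
t=(o["tip_left"]+o["tip_right"])/2; g=o["tw_grip"]; d=t-g
print("gap",np.linalg.norm(o["tip_left"]-o["tip_right"]),"len",np.linalg.norm(d),"pitch",np.degrees(np.arcsin(d[2]/np.linalg.norm(d))),"yaw",np.degrees(np.arctan2(d[1],d[0])))
c=manip.read_camera("wrist"); d=manip.silhouettes(c,"tw_grip")[0]["pixels"]; F=c["frame"].astype(int)
G=cv2.cvtColor(c["frame"],cv2.COLOR_RGB2GRAY)
for y in (243,248,253): print(y,"".join("%4d"%v for v in G[y,236:486:2]))
np.save("f.npy",c["frame"])
for y in range(236,264,3):
    x=np.where(G[y,225:500]>215)[0]+225; runs=np.split(x,np.where(np.diff(x)>1)[0]+1); print(y,[(r[0],r[-1]) for r in runs if len(r)])
E
```

```text
tip_left 10 [ 0.4517 -0.1568  0.1264] sd [0.0023 0.0027 0.0011] z seq [0.125 0.124 0.124 0.126 0.127 0.127 0.126 0.127 0.127 0.127]
tip_right 10 [ 0.4846 -0.1478  0.1218] sd [0.0028 0.0022 0.0024] z seq [0.12  0.125 0.121 0.126 0.12  0.122 0.121 0.123 0.122 0.126]
tw_grip 6 [ 0.4848 -0.212   0.1137] sd [0.0015 0.0233 0.0028] z seq [0.114 0.114 0.111 0.12  0.116 0.112]
gap 0.03449195558387495 len 0.06290946868317998 pitch 9.515645852677823 yaw 105.54264812038106
243  145 146 144 146 148 173 204 163 159 158 160 158 160 158 155 178 211 209 210 210 209 209 210 210 210 209 209 210 210 209 209 209 209 209 208 209 209 208 208 208 207 207 207 207 207 207 208 208 207 208 207 206 206 207 207 207 207 207 207 206 206 206 194  36  34 184 206 206 206 206 193 158 158 158 159 157 158 157 165 205 205 205 193  38  39 143 204 204 204 204 204 204 205 203 205 204 204 204 203 204 203 204 203 203 203 203 203 203 203 203 202 202 203 202 202 202 202 202 202 191 143 146 147 149 142
248  146 145 146 149 148 162 209 183 160 159 158 157 157 158 157 143 208 209 208 209 208 207 207 208 208 207 208 206 207 207 207 
[... 250 characters left out ...]
4 204 203 202 203 202 203 203 202 202 202 202 202 202 201 201 201 200 201 200 201 201 201 201 201 200 145 146 149 149 141 129
253  145 146 148 146 146 149 206 198 159 157 159 160 158 158 158 141 205 205 205 205 205 206 206 206 205 206 205 205 205 205 205 205 204 205 203 204 205 204 205 204 205 205 203 205 205 204 204 204 203 203 203 203 204 203 204 203 203 203 203 203 203 203 158  35  53 204 203 203 202 172 120 158 158 158 158 157 157 158 185 201 201 201 108  34  58 201 200 202 201 201 201 201 200 201 200 200 201 200 200 201 201 200 200 201 200 201 200 200 201 200 200 200 199 200 200 201 199 200 190 146 150 148 140 127 113
236 []
239 []
242 []
245 []
248 []
251 []
254 []
257 []
260 []
263 []
```

```bash
python3 - <<'E'
from h import *
F=np.load("f.npy"); G=cv2.cvtColor(F,cv2.COLOR_RGB2GRAY).astype(int)
S=F.astype(int).max(2)-F.astype(int).min(2)
for y in list(range(154,176,2))+list(range(180,300,8)):
    x=np.where(S[y,225:500]<25)[0]+225; runs=np.split(x,np.where(np.diff(x)>1)[0]+1)
    print(y,[(int(r[0]),int(r[-1]),int(G[y,r[0]+1]),int(np.median(G[y,r])),int(G[y,r[-1]-1])) for r in runs if len(r)>3])
for x in (255,260,383,388,300,330,430,460): 
    s=np.where(S[150:300,x]<25)[0]+150; runs=np.split(s,np.where(np.diff(s)>1)[0]+1); print("col",x,[(int(r[0]),int(r[-1])) for r in runs if len(r)>2], G[255:295:3,x])
E
```

```text
154 []
156 []
158 []
160 [(256, 263, 151, 152, 152), (379, 393, 151, 151, 151)]
162 [(248, 263, 152, 152, 149), (379, 394, 146, 152, 151)]
164 [(246, 263, 150, 150, 127), (379, 396, 123, 149, 149)]
166 [(245, 263, 150, 148, 102), (379, 397, 94, 148, 149)]
168 [(244, 263, 153, 153, 101), (378, 398, 88, 152, 153)]
170 [(244, 264, 160, 160, 104), (378, 399, 90, 158, 158)]
172 [(244, 264, 160, 160, 104), (378, 398, 86, 157, 157)]
174 [(244, 264, 161, 160, 103), (378, 398, 90, 157, 158)]
180 [(245, 264, 161, 159, 102), (378, 398, 86, 157, 158)]
188 [(245, 265, 161, 159, 104), (377, 397, 86, 158, 157)]
196 [(246, 265, 160, 159, 102), (377, 396, 88, 157, 158)]
204 [(247, 266, 159, 159, 103), (376, 395, 89, 158, 158)]
212 [(247, 267, 159, 159, 100), (376, 395, 91, 157, 158)]
220 [(248, 267, 161, 159, 104), (375, 394, 89, 158, 158)]
228 [(249, 268, 160, 159, 102), (375, 393, 92, 157, 158)]
236 [(246, 475, 205, 202, 200)]
244 [(247, 474, 186, 205, 200)]
252 [(248, 472, 207, 201, 200)]
260 [(249, 471, 203, 203, 200)]
268 [(253, 280, 159, 140, 72), (362, 390, 92, 146, 158)]
276 [(253, 280, 159, 155, 73), (362, 389, 92, 141, 159)]
284 [(253, 281, 146, 152, 82), (361, 389, 90, 152, 152)]
292 [(251, 281, 146, 151, 104), (361, 392, 90, 151, 154)]
col 255 [(161, 299)] [159 158 159 157 159 158 158 159 158 158 151 151 151 151]
col 260 [(160, 299)] [159 159 159 159 159 158 158 158 160 158 153 150 149 153]
col 383 [(160, 299)] [157 158 158 159 158 158 159 159 160 158 154 154 151 153]
col 388 [(160, 299)] [158 157 159 159 158 159 158 159 157 158 152 154 153 152]
col 300 [(233, 261)] [205 205 199 142 143 145 143 144 145 145 144 145 145 144]
col 330 [(233, 262)] [205 205 199 133 134 133 134 134 137 137 138 138 139 139]
col 430 [(233, 261)] [202 203 195 137 138 135 135 134 134 135 135 135 133 135]
col 460 [(233, 261)] [201 202 193 135 139 141 143 143 145 147 148 149 149 149]
```

```bash
cat > fit.py <<'E'
from h import *
from scipy.optimize import least_squares
c=manip.read_camera("wrist"); o=manip.get_obs(); M=R.from_euler('xyz',o["eef_rot"]).as_matrix()
F=c["frame"].astype(int); G=cv2.cvtColor(c["frame"],cv2.COLOR_RGB2GRAY).astype(int)
save(c["frame"],"fit%d"%c["shot"])
def fit(tt,tb,gt,gb,bf,br,lf,lr,gap=.036):
    # model pts: (x,z) tweezers; tool frame pos = (x0+cos p x - sin p z, y, z0 - (sin p x + cos p z))
    def W(q,x,y,z):
        p,x0,z0,zb=q; t=np.array([x0+np.cos(p)*x-np.sin(p)*z, y, z0-(np.sin(p)*x+np.cos(p)*z)]); return proj(c,o["tcp_pos"]+M@t)
    def res(q):
        r=[]
        for x,z,v,w,L,s in ((.065,.005,tt,gt,gap,1.5),(.065,-.005,tb,gb,gap,1.5),(.042,q[3],bf,lf,.075,1),(.032,q[3],br,lr,.075,1)):
            a=W(q,x,L/2,z);b=W(q,x,-L/2,z); r+=[((a+b)[1]/2-v)/1.0,(abs(a[0]-b[0])-w)/s]
        return r+[(q[1]-0)/.004,(q[2]+.011)/.004]
    s=least_squares(res,[0,0,-.011,0],x_scale=[.1,.01,.01,.01]); cov=np.linalg.inv(s.jac.T@s.jac)
    print("pitch",np.degrees(s.x[0]).round(2),"+-",np.degrees(cov[0,0]**.5).round(2),"x0",s.x[1].round(4),"h",(-s.x[2]).round(4),"zb",s.x[3].round(4),"res",np.round(s.fun,2)); return s.x
E
python3 - <<'E'
from fit import *
print(c["cx"],c["cy"])
for y in (160,163,170,171,173): print(y,G[y,255:270],G[y,372:388])
fit(169,159.5,122,115.5,232.5,262,231,222.5)
E
```

```text
321.2932831539872 234.22711559950713
160 [150 151 151 153 150 150 150 151 148 138 146 145 146 144 146] [142 143 143 143 142 140 134 146 151 152 150 150 151 151 149 152]
163 [153 152 153 151 153 153 152 144 113 125 145 147 146 146 147] [143 142 143 143 143 140 122  98 129 154 152 152 151 153 152 153]
170 [159 160 158 159 155 126 103 101 105 112 140 148 145 145 144] [143 143 143 143 143 134  97  88  89  88 111 158 157 157 157 158]
171 [159 159 160 160 155 127 103 102 103 112 138 145 148 145 145] [142 143 143 143 142 136  91  89  90  88 111 158 158 157 159 159]
173 [159 161 160 159 155 130 101 103 103 109 131 146 144 145 146] [142 142 144 142 142 135  87  88  87  93 121 158 159 158 159 159]
pitch 7.43 +- 1.83 x0 -0.0012 h 0.0128 zb 0.0013 res [-0.11  0.65 -0.03 -0.71  1.42 -0.55 -1.34  0.63 -0.31 -0.45]
```

The fit shows the gap is right, with the blade midway between the lines to about 0.5 mm, but the tips hang about 8° up. I'll level that by tilting the tool, gently.

Call:
send_rows([
  {"linear": [0, 0, 0], "rotation": [0, -1, 0], "jaw": 0.534},
  {"linear": [0, 0, 0], "rotation": [0, -2, 0], "jaw": 0.534},
  {"linear": [0, 0, 0], "rotation": [0, -2, 0], "jaw": 0.534},
  {"linear": [0, 0, 0], "rotation": [0, -2, 0], "jaw": 0.534},
  {"linear": [0, 0, 0], "rotation": [0, -1, 0], "jaw": 0.534},
  {"linear": [0, 0, 0], "rotation": [0, 0, 0], "jaw": 0.534},
  {"linear": [0, 0, 0], "rotation": [0, 0, 0], "jaw": 0.534},
])

```text
clock: 23.25
tcp_pos: [0.4857, -0.2135, 0.1038]
eef_rot: [3.142, 0.14, 1.858]
wrist_force: [-0.4, -0.8, -0.6]
width: 0.0471
grip_force: 5.3
```

```bash
cat >> fit.py <<'E'
def edges():
    S=c["frame"].astype(int).max(2)-c["frame"].astype(int).min(2)
    for x in (252,256,387,391,300,330,430,460):
        s=np.where(S[120:300,x]<25)[0]+120; runs=np.split(s,np.where(np.diff(s)>1)[0]+1); print("col",x,[(int(r[0]),int(r[-1])) for r in runs if len(r)>2])
    for y in range(156,176,2): print(y,G[y,255:270],G[y,372:388])
    for y in (236,248,258):
        x=np.where(S[y,225:500]<25)[0]+225; print(y,x.min(),x.max(),"dark",(np.where(G[y,340:420]<90)[0]+340),"blade",(np.where((G[y,368:398]<175)&(G[y,368:398]>80))[0]+368)[[0,-1]])
E
python3 - <<'E'
from fit import *
edges()
fit(169,159.5,122,115,232.5,262,231,222.5)
q=avg(4,np.array([.48,-.19,.12]))
t=(q["tip_left"]+q["tip_right"])/2; print("tip mid",t,"gap",np.linalg.norm(q["tip_left"]-q["tip_right"]))
togo([.4857,-.2136,.1],106.3)
E
```

```text
col 252 [(161, 267), (286, 299)]
col 256 [(161, 299)]
col 387 [(160, 299)]
col 391 [(160, 261), (288, 299)]
col 300 [(233, 261)]
col 330 [(233, 262)]
col 430 [(233, 261)]
col 460 [(233, 261)]
156 [147 147 144 147 147 146 147 145 146 146 146 146 145 144 144] [143 143 143 142 142 142 141 141 142 141 140 140 141 141 140 141]
158 [146 147 147 147 147 147 145 145 146 145 146 145 144 145 144] [142 142 142 143 143 142 141 141 141 141 142 142 139 140 142 141]
160 [148 148 148 146 147 148 147 147 145 136 147 144 146 145 146] [144 143 144 143 144 139 132 142 146 148 147 147 149 147 146 147]
162 [148 148 146 147 148 148 145 144 131 130 146 146 145 145 145] [144 141 144 143 140 140 122 105 142 149 147 148 147 145 147 147]
164 [147 145 145 147 146 146 143 125 107 123 146 145 145 145 143] [143 144 143 142 140 138 121  94 120 146 144 145 145 146 145 145]
166 [143 144 144 145 144 141 125 101 105 121 146 146 145 144 143] [142 143 143 144 141 138 112  90  93 119 144 145 142 143 144 143]
168 [148 148 148 148 148 138 101 103 102 115 146 147 146 145 143] [142 142 142 140 142 136 100  88  90  96 123 148 1
[... 632 characters left out ...]
0.001 h 0.0127 zb 0.0013 res [-0.18  0.56 -0.04 -0.46  1.45 -0.6  -1.29  0.61 -0.26 -0.42]
tip_left 8 [ 0.452  -0.157   0.1148] sd [0.0011 0.002  0.0012] z seq [0.114 0.112 0.114 0.115 0.116 0.115 0.115 0.117]
tip_right 8 [ 0.4846 -0.145   0.1141] sd [0.0024 0.0028 0.0019] z seq [0.111 0.114 0.111 0.116 0.114 0.116 0.114 0.114]
tw_grip 4 [ 0.4824 -0.211   0.1138] sd [0.0133 0.024  0.0009] z seq [0.115 0.113 0.114 0.114]
tip mid [ 0.46835  -0.150975  0.114425] gap 0.03476183251786362
t 24.9 tcp [ 0.4856 -0.2135  0.1037] yaw 106.46 tilt [ 0.0395 -0.1335 -0.9903] q [-0.18  0.56  0.56  2.05 -0.33  0.55  0.86] w 0.047 F [-1.09 -0.51 -1.16] g 5.29
shift [0.0004 0.     0.0037] turn [0.01 8.   0.16]
```

The tweezers are level now (tips z 0.1144, grip z 0.114) and the grip hasn't slipped. I'll turn to the rod's heading and carry them to a point behind the rod's near end, at height.

Call:
send_rows([
  {"linear": [0, 0, 0], "rotation": [0.2, 0, 1.4], "jaw": 0.534},
  {"linear": [0, 0, 0], "rotation": [0.2, 0, 1.5], "jaw": 0.534},
  {"linear": [0, 0, 0], "rotation": [0.2, 0, 1.5], "jaw": 0.534},
  {"linear": [0, 0, 0], "rotation": [0.2, 0, 1.4], "jaw": 0.534},
  {"linear": [0.004, 0.01, -0.0006], "rotation": [0, 0, 0], "jaw": 0.534},
  {"linear": [0.008, 0.018, -0.001], "rotation": [0, 0, 0], "jaw": 0.534},
  {"linear": [0.01, 0.025, -0.0014], "rotation": [0, 0, 0], "jaw": 0.534},
  {"linear": [0.01, 0.025, -0.0014], "rotation": [0, 0, 0], "jaw": 0.534},
  {"linear": [0.01, 0.025, -0.0014], "rotation": [0, 0, 0], "jaw": 0.534},
  {"linear": [0.01, 0.025, -0.0014], "rotation": [0, 0, 0], "jaw": 0.534},
  {"linear": [0.01, 0.02, -0.0014], "rotation": [0, 0, 0], "jaw": 0.534},
  {"linear": [0.006, 0.015, -0.001], "rotation": [0, 0, 0], "jaw": 0.534},
  {"linear": [0.004, 0.009, -0.0006], "rotation": [0, 0, 0], "jaw": 0.534},
  {"linear": [0, 0, 0], "rotation": [0, 0, 0], "jaw": 0.534},
  {"linear": [0, 0, 0], "rotation": [0, 0, 0], "jaw": 0.534},
])

```text
clock: 26.4
tcp_pos: [0.6407, -0.1108, 0.1037]
eef_rot: [-3.141, 0.14, 1.756]
wrist_force: [-0.5, -1.2, -0.5]
width: 0.0472
grip_force: 5.3
```

```bash
python3 - <<'E'
from fit import *
togo([.6415,-.1105,.1037],100.6)
q=avg(4,np.array([.63,-.06,.11]),names=("tip_left","tip_right","tw_grip"))
t=(q["tip_left"]+q["tip_right"])/2; print("tip mid",t,"gap",np.linalg.norm(q["tip_left"]-q["tip_right"]))
avg(4,np.array([.624,-.0166,.068]),names=("rod_end_a",))
S=F.max(2)-F.min(2); rodm=(F[...,0]-F[...,2]>75)
for y in range(0,170,10):
    x=np.where(rodm[y,260:400])[0]+260; print(y,(x.min(),x.max(),len(x)) if len(x) else None, end="; ")
E
```

```text
t 26.45 tcp [ 0.6405 -0.1112  0.1038] yaw 100.54 tilt [ 0.0249 -0.1372 -0.9902] q [-0.37  0.76  0.6   1.7  -0.38  0.78  0.54] w 0.0472 F [-0.5   0.08 -1.18] g 5.29
shift [0.0005 0.0012 0.    ] turn [-0.04  8.02 -0.06]
tip_left 8 [ 0.6143 -0.0499  0.1154] sd [0.002  0.0016 0.0013] z seq [0.115 0.116 0.118 0.115 0.115 0.113 0.117 0.116]
tip_right 6 [ 0.6464 -0.0436  0.1123] sd [0.0028 0.0246 0.0022] z seq [0.111 0.112 0.116 0.113 0.114 0.109]
tw_grip 4 [ 0.6421 -0.1086  0.1131] sd [0.0009 0.0011 0.001 ] z seq [0.113 0.112 0.113 0.114]
tip mid [ 0.6304   -0.046775  0.113875] gap 0.032854147378984
rod_end_a 8 [ 0.6266 -0.0156  0.0676] sd [0.0316 0.0109 0.0223] z seq [0.067 0.001 0.069 0.068 0.068 0.069 0.067 0.067]
0 (np.int64(302), np.int64(399), 65); 10 (np.int64(302), np.int64(399), 85); 20 (np.int64(302), np.int64(399), 98); 30 (np.int64(302), np.int64(399), 98); 40 (np.int64(303), np.int64(399), 97); 50 (np.int64(343), np.int64(399), 57); 60 (np.int64(340), np.int64(399), 60); 70 (np.int64(337), np.int64(399), 63); 80 (np.int64(334), np.int64(399), 66); 90 (np.int64(327), np.int64(399), 73); 100 (np.int64(295), np.int64(399), 80); 110 (np.int64(296), np.int64(399), 89); 120 (np.int64(297), np.int64(399), 103); 130 (np.int64(298), np.int64(399), 102); 140 (np.int64(296), np.int64(399), 104); 150 (np.int64(297), np.int64(399), 103); 160 (np.int64(297), np.int64(399), 86);
```

```bash
cat > rodm.py <<'E'
from fit import *
def rod():
    L=manip.silhouettes(c,"rod_center"); best=max(L,key=lambda d:d["pixels"][:, :].sum()*d["conf"] if len(L) else 0)
    for d in L: print("mask",round(d["conf"],2),d["pixels"].sum(),np.argwhere(d["pixels"]).mean(0).round())
    m=best["pixels"]; ys=np.where(m.any(1))[0]; print("rows",ys.min(),ys.max())
    B=[]
    for y in range(ys.min(),ys.max()-3,4):
        x=np.where(m[y])[0]; B.append((y,x.min(),x.max()))
    for b in B[-8:]: print(b,end=" ")
    B=np.array(B,float)[:-1]
    h=[back(c,((a+b)/2,y),.068)[:2] for y,a,b in B]; h=np.array(h); v=np.polyfit(h[:,1],h[:,0],1)
    print("\naxis yaw",np.degrees(np.arctan2(1,v[0])),"x at y=-.0166",np.polyval(v,-.0166), "end@bottom row z=.068..079",[back(c,((B[-1,1]+B[-1,2])/2,ys.max()+.5),z).round(4) for z in(.068,.074,.079)])
    # tweezers axis in tool frame
    M_=M; P=[o["tcp_pos"]+M_@np.array([.065,0,0])]
    d=np.array([M[0,0],M[1,0]]);d/=np.linalg.norm(d); tcp=o["tcp_pos"][:2]; e=np.array([np.polyval(v,-.0166),-.0166]); n=np.array([d[1],-d[0]])
    print("heading",np.degrees(np.arctan2(d[1],d[0])),"rod end rel tcp: along",(e-tcp)@d,"lateral(+tool y)",(e-tcp)@n)
E
python3 - <<'E'
from rodm import *
rod()
E
```

```text
mask 0.78 2873 [ 23. 329.]
rows 0 48
(16, np.int64(299), np.int64(358)) (20, np.int64(300), np.int64(358)) (24, np.int64(300), np.int64(358)) (28, np.int64(300), np.int64(358)) (32, np.int64(300), np.int64(358)) (36, np.int64(300), np.int64(358)) (40, np.int64(300), np.int64(358)) (44, np.int64(301), np.int64(357)) 
axis yaw 101.29429534637151 x at y=-.0166 0.6259149261463289 end@bottom row z=.068..079 [array([ 0.6258, -0.0161,  0.068 ]), array([ 0.6257, -0.0159,  0.074 ]), array([ 0.6255, -0.0157,  0.079 ])]
heading 100.60519615151524 rod end rel tcp: along 0.09498759513570629 lateral(+tool y) 0.002108619924985483
```

Call:
send_rows([
  {"linear": [0.005, 0.0009, -0.0007], "rotation": [0, 0, 0], "jaw": 0.534},
  {"linear": [0.008, 0.0009, -0.0011], "rotation": [0, 0, 0], "jaw": 0.534},
  {"linear": [0.006, 0.0009, -0.0009], "rotation": [0, 0, 0], "jaw": 0.534},
  {"linear": [0, 0, 0], "rotation": [0, 0, 0], "jaw": 0.534},
  {"linear": [0.0008, 0, 0.0058], "rotation": [0, 0, 0], "jaw": 0.534},
  {"linear": [0.0014, 0, 0.01], "rotation": [0, 0, 0], "jaw": 0.534},
  {"linear": [0.0014, 0, 0.01], "rotation": [0, 0, 0], "jaw": 0.534},
  {"linear": [0.0014, 0, 0.01], "rotation": [0, 0, 0], "jaw": 0.534},
  {"linear": [0.0008, 0, 0.006], "rotation": [0, 0, 0], "jaw": 0.534},
  {"linear": [0.0005, 0, 0.004], "rotation": [0, 0, 0], "jaw": 0.534},
  {"linear": [0, 0, 0], "rotation": [0, 0, 0], "jaw": 0.534},
  {"linear": [0, 0, 0], "rotation": [0, 0, 0], "jaw": 0.534},
])

```text
clock: 30.15
tcp_pos: [0.6407, -0.0913, 0.0579]
eef_rot: [3.141, 0.14, 1.756]
wrist_force: [0.3, 0.2, -0.6]
width: 0.0474
grip_force: 5.3
```

```bash
python3 - <<'E'
from rodm import *
rod()
togo([.6415,-.1105,.0575],100.6)
for y in (130,140,150,155): print(y,"".join("%4d"%v for v in G[y,276:366:2]))
L=manip.silhouettes(c,"tw_grip"); d=L[0]["pixels"]
for y in (170,180,200,220): 
    x=np.where(d[y])[0]; runs=np.split(x,np.where(np.diff(x)>2)[0]+1); print(y,[(int(r[0]),int(r[-1])) for r in runs])
n=np.array([.63,-.04,.068])
q=avg(4,n); avg(2,np.array([.624,-.0166,.068]),names=("rod_end_a",))
t=(q["tip_left"]+q["tip_right"])/2; print("tip mid",t,"gap",np.linalg.norm(q["tip_left"]-q["tip_right"]))
E
```

```text
mask 0.61 10138 [ 63. 321.]
rows 0 131
(96, np.int64(283), np.int64(358)) (100, np.int64(283), np.int64(358)) (104, np.int64(284), np.int64(358)) (108, np.int64(285), np.int64(358)) (112, np.int64(284), np.int64(358)) (116, np.int64(284), np.int64(358)) (120, np.int64(284), np.int64(357)) (124, np.int64(286), np.int64(356)) 
axis yaw 100.91013238532173 x at y=-.0166 0.6257323681174297 end@bottom row z=.068..079 [array([ 0.6258, -0.0179,  0.068 ]), array([ 0.6256, -0.0166,  0.074 ]), array([ 0.6254, -0.0155,  0.079 ])]
heading 100.59521667998467 rod end rel tcp: along 0.07612821160080081 lateral(+tool y) -0.0010913657196623678
t 30.25 tcp [ 0.6408 -0.0912  0.0581] yaw 100.6 tilt [ 0.0267 -0.1368 -0.9902] q [-0.38  0.82  0.56  1.71 -0.42  0.7   0.53] w 0.0472 F [-0.03 -0.04 -0.76] g 5.29
shift [-0.0188 -0.0029  0.0033] turn [0.06 8.01 0.  ]
130   88  91  92  93  92  93  94  94  94  95  96  97  95  90  91  97 103 101 100 100 103 102 109 107 110 109 105 111 107 113 117 119 129 139 138 140 139 140 140 140 140 138 141 141 143
140   90  91  92  92  92  91  95  93  96  95  93  94  94  95  95
[... 387 characters left out ...]
134 133 135 136 137 139 141 139 140 139 141 139 139 139 138 138 140 139 140 140 140 141 141 141 143 142
170 [(245, 263), (379, 398)]
180 [(245, 264), (378, 397)]
200 [(246, 265), (376, 395)]
220 [(248, 266), (376, 394)]
tip_left 7 [ 0.6117 -0.03    0.0708] sd [0.0019 0.0027 0.0014] z seq [0.071 0.071 0.072 0.07  0.071 0.069 0.068]
tip_right 8 [ 0.6451 -0.0234  0.0679] sd [0.0021 0.0025 0.0028] z seq [0.064 0.07  0.066 0.07  0.065 0.071 0.066 0.071]
tw_grip 3 [ 0.6396 -0.0893  0.0682] sd [0.0013 0.0007 0.0005] z seq [0.067 0.068 0.068]
rod_end_a 4 [ 0.6264 -0.0148  0.0694] sd [0.002  0.0005 0.0011] z seq [0.068 0.071 0.069 0.07 ]
tip mid [ 0.6284   -0.026675  0.06935 ] gap 0.03417883116784421
```

```bash
python3 - <<'E'
from rodm import *
d=np.array([M[0,0],M[1,0]]);d/=np.linalg.norm(d); t=o["tcp_pos"][:2]
al=lambda p:round(float((p[:2]-t)@d),4)
print("rod end",al(back(c,(321,131.5),.079)),"tip top",[al(back(c,(321.3,169),z)) for z in(.0725,.0735)],"tip bot",[al(back(c,(321.3,159.5),z)) for z in (.0625,.0635)],"bar front",[al(back(c,(321.3,232.5),z)) for z in(.067,.0695,.072)])
fit(169,159.5,122,115,232.5,262,231,222.5)
for y in (232,234,165,168,171): print(y, G[y,300:316:3], G[y,384:394:2])
edges()
E
```

```text
rod end 0.0773 tip top [0.0647, 0.065] tip bot [0.0647, 0.065] bar front [0.0408, 0.042, 0.0433]
pitch 7.36 +- 1.83 x0 -0.0014 h 0.0126 zb 0.0013 res [-0.18  0.56 -0.04 -0.45  1.45 -0.6  -1.29  0.61 -0.35 -0.41]
232 [144 144 147 146 150 149] [165 164 165 165 166]
234 [192 191 194 192 192 192] [166 165 166 166 166]
165 [ 94  96  94  92 135 135] [147 146 147 149 147]
168 [ 95  95 107 108 132 136] [150 151 150 152 150]
171 [ 94  94 135 134 135 135] [165 165 166 165 166]
col 252 [(160, 271), (286, 299)]
col 256 [(160, 299)]
col 387 [(160, 299)]
col 391 [(160, 261), (288, 299)]
col 300 [(233, 262)]
col 330 [(233, 262)]
col 430 [(233, 261)]
col 460 [(233, 261)]
156 [92 92 92 92 91 93 94 89 89 91 90 89 89 88 90] [143 144 144 145 146 145 145 145 145 145 142 144 144 144 142 142]
158 [89 89 90 92 92 91 90 91 89 89 89 90 90 90 91] [144 145 143 145 146 144 145 145 148 144 143 143 143 143 143 142]
160 [132 130 129 131 131 131 132 130 120  92  89  90  90  89  89] [143 144 144 145 146 143 135 145 150 149 149 148 149 148 148 149]
162 [149 148 148 149 149 150 149 143 106  92  90  88  91  90  91] [145
[... 354 characters left out ...]
  96  96  96  92  92  89  91  89  90] [144 143 145 143 144 138  99  88  90  95 128 150 150 151 151 150]
170 [167 168 168 167 160 113  96  96  95  95  89  89  92  90  90] [145 145 146 146 146 136  88  89  89  87 116 164 165 166 165 165]
172 [167 168 167 167 161 128  96  95  96  95  93  86  92  92  92] [144 146 144 145 144 134  87  89  88  94 125 165 165 166 166 164]
174 [168 167 168 168 163 128  98  95  96  96  92  90  92  90  91] [146 144 145 145 140 126  87  88  87  94 130 164 166 164 165 165]
236 245 475 dark [362 363 364 365 402 403 404 405] blade [377 392]
248 246 473 dark [361 362 363 364 401 402 403 404] blade [376 391]
258 247 471 dark [360 361 362 363 400 401 402 403] blade [370 390]
```

Everything lines up: rod mid at col 321.3 against tweezers mid 321.3, tip front face vertical, same height as the rod. The tips are 12 mm short of the end face. I'll advance about 31 mm along the rod, which leaves the gauge bar about 4 mm clear.

Call:
send_rows([
  {"linear": [0.002, 0, -0.0002], "rotation": [0, 0, 0], "jaw": 0.534},
  {"linear": [0.004, 0, -0.0005], "rotation": [0, 0, 0], "jaw": 0.534},
  {"linear": [0.005, 0, -0.0006], "rotation": [0, 0, 0], "jaw": 0.534},
  {"linear": [0.005, 0, -0.0006], "rotation": [0, 0, 0], "jaw": 0.534},
  {"linear": [0.005, 0, -0.0006], "rotation": [0, 0, 0], "jaw": 0.534},
  {"linear": [0.005, 0, -0.0006], "rotation": [0, 0, 0], "jaw": 0.534},
  {"linear": [0.003, 0, -0.0004], "rotation": [0, 0, 0], "jaw": 0.534},
  {"linear": [0.0018, 0, -0.0003], "rotation": [0, 0, 0], "jaw": 0.534},
  {"linear": [0, 0, 0], "rotation": [0, 0, 0], "jaw": 0.534},
  {"linear": [0, 0, 0], "rotation": [0, 0, 0], "jaw": 0.534},
  {"linear": [0, 0, 0], "rotation": [0, 0, 0], "jaw": 0.534},
])

```text
clock: 33.45
tcp_pos: [0.6348, -0.061, 0.0572]
eef_rot: [3.141, 0.14, 1.755]
wrist_force: [-0.4, 0.1, -0.1]
width: 0.0471
grip_force: 5.3
```

```bash
python3 - <<'E'
from rodm import *
togo([.6350,-.061,.0575],100.6)
for y in (175,190,205,215): print(y,"".join("%4d"%v for v in G[y,256:392:3]))
for x in (300,321,340): print(x,G[196:240:2,x])
r=F[...,0]-F[...,2]
q=avg(4,np.array([.63,-.01,.068])); avg(2,np.array([.624,-.0166,.068]),names=("rod_end_a",)); avg(2,np.array([.6055,.082,.068]),names=("rod_center",))
t=(q["tip_left"]+q["tip_right"])/2; print("tip mid",t,"gap",np.linalg.norm(q["tip_left"]-q["tip_right"]))
edges()
E
```

```text
t 33.5 tcp [ 0.6348 -0.061   0.0572] yaw 100.58 tilt [ 0.026  -0.1369 -0.9902] q [-0.44  0.82  0.57  1.73 -0.42  0.7   0.48] w 0.0469 F [ 0.4  -0.04 -1.32] g 5.29
shift [-0.0001  0.0002 -0.0003] turn [ 0.02  8.01 -0.02]
175  169 164  95  95  93  91  89  89  89  91  86  93 109 110 118 121 129 132 135 128 128 131 130 133 134 128 127 127 127 123 121 111 103  96 141 143 143 142 144 145 143  90 141 168 166 168
190  169 169  99  96  89  92  90  93  90  93  91  92 102 112 113 118 127 130 134 136 132 136 139 137 133 131 130 127 124 121 119 111 106 101 143 143 143 144 145 145 127  89 167 168 167 168
205  171 171 145  99  92  90  91  90  93  93  92  86 100 108 115 123 127 134 129 133 136 133 132 133 135 133 130 127 125 122 121 112 102 104 142 143 144 143 145 145  91 103 167 166 168 167
215  170 169 164  95  92  91  92  92  92  93  93  83 101 107 115 122 127 131 133 135 133 133 132 135 137 132 130 129 122 119 118 108 100 119 143 146 145 143 146 146  89 127 167 167 166 167
300 [121 121 120 119 122 123 121 119 116 119 123 121 124 125 123 124 112 110
 136 114 154 161]
321 [136 136 133 132 130 131 
[... 1702 characters left out ...]
 128  96  97  98  96  92  91  94  94  92] [145 144 144 145 146 138  99  89  89  99 131 152 151 150 152 150]
170 [169 170 171 169 161 112  97  96  96  95  92  91  92  92  93] [144 145 143 145 145 137  89  89  86  90 120 169 167 167 167 166]
172 [171 170 169 170 163 130  98  97  96  95  94  93  93  94  93] [144 144 146 144 145 133  88  89  90  96 127 168 168 168 165 168]
174 [170 171 170 170 166 130  98  96  97  96  97  92  93  92  92] [145 145 144 145 143 126  86  89  88  96 131 169 167 166 168 167]
236 245 499 dark [362 363 364 402 403 404 405] blade [377 392]
248 246 499 dark [361 362 363 364 401 402 403 404] blade [372 391]
258 247 499 dark [360 361 362 363 400 401 402 403] blade [375 390]
```

Clearances: about 6.5 mm each side, bar to end face about 4.7 mm, reach about 18.3 mm, heights matched. I'll advance a final 1 mm, settle, then hand in.

Call:
send_rows([
  {"linear": [0.001, 0.0002, -0.0001], "rotation": [0, 0, 0], "jaw": 0.534},
  {"linear": [0, 0, 0], "rotation": [0, 0, 0], "jaw": 0.534},
  {"linear": [0, 0, 0], "rotation": [0, 0, 0], "jaw": 0.534},
  {"linear": [0, 0, 0], "rotation": [0, 0, 0], "jaw": 0.534},
])

```text
clock: 36.3
tcp_pos: [0.6348, -0.0596, 0.0571]
eef_rot: [3.141, 0.14, 1.756]
wrist_force: [-0.1, -0.4, -0.7]
width: 0.0472
grip_force: 5.3
```

```bash
python3 - <<'E'
from fit import *
togo([.6348,-.061,.0572],100.6)
print(G[226:240,321],G[226:240,330])
print(manip.close_job())
E
```

```text
t 36.35 tcp [ 0.6348 -0.0596  0.0571] yaw 100.61 tilt [ 0.0259 -0.1368 -0.9903] q [-0.44  0.82  0.57  1.73 -0.42  0.7   0.48] w 0.0472 F [ 0.24 -0.33 -0.61] g 5.29
shift [-0.0014 -0.0002  0.0001] turn [0.02 8.   0.01]
[135 132 136 135 135 135 136 135 137 133 127 141 159 162] [133 128 130 129 128 129 127 130 129 123 126 148 160 160]
the job is handed in; nothing more can be done
None
```

I handed the job in at 36 s, result not shown: the rod rests centred in both notches, and the level tweezers are held at about a 36 mm gap around its end, reaching about 19 mm past the end face and clear of rod and rack by my measurements.

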